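# Set the unmarked step attenuator and stand the standard in the beam

### The job

Get the light source ready for a calibration check. The knob on its sloping panel has no markings: turn it fully anticlockwise to its end stop, then clockwise exactly three clicks. Then stand the drum-headed standard upright near the middle of the round plate in front of the light port, setting it down gently so that it stays standing, and let go; do not drop it or knock it over, and leave the mirror mount, bottle and slide box where they are.

Things in the scene. Friction and masses are not known exactly. Their poses are not given: they have to be found in the camera images.
- console: Light source, white wedge box fixed to the bench, 160 mm deep (x), 190 mm wide (y). Top panel slopes 28 degrees: 80 mm high at the -x edge (towards the robot), 165 mm at the far edge; the knob axis leans that much towards -x. Light port: 32 mm tube standing 25 mm out of the -y side at x = +30, z = 95 mm. Origin: centre of the underside; z up.
- selector (a joint): Angle of the black selector knob in rad: 0 at the anticlockwise end stop, growing clockwise as seen facing the panel. One click is 0.419 rad (24 degrees); clicks 0 to 7, the other end stop is at click 7 (2.93 rad). A spring detent pulls it into the nearest click within half a step and it stays there; about 0.1 N m is needed to pass from one click to the next.
- selector_grip (a point): Grip point on the knob's axis, 36 mm out from the panel's centre. z: out of the panel along the axis; x: along the bar handle, turning with the knob (joint growing = negative turn about z). Bar 70 mm long (x), alike at both ends, 16 mm thick (y), from 15 mm above this point to 20 mm below; under it a 44 mm hub, then a 72 mm skirt whose top is 27 mm below this point.
- footplate: Round flat dark plate fixed to the bench in front of the light port, 80 mm diameter, 6 mm thick. Origin: centre of its underside.
- standard: Calibration standard, loose, 0.3 kg, 125 mm tall, top-heavy: narrow round foot 30 mm diameter, stem 16 mm diameter, white drum head 46 mm diameter from 73 to 125 mm height. It stands upright at the start on the bench. Origin: centre of the foot's underside; z up along the stem. It is round: yaw does not matter.
- mirror_mount: Bystander, loose: square black mirror mount on a post, 131 mm tall, 60 by 60 mm square foot, upright 62 mm square plate 16 mm thick at the top. Origin: centre of the underside.
- wash_bottle: Bystander, loose: white plastic bottle, 64 mm diameter, 150 mm tall. Origin: centre of the underside.
- slide_box: Bystander, loose: flat grey box 90 by 140 by 35 mm. Origin: centre of the underside.
There are look-alikes about, which are no part of the job. Leave any orange or red look-alike of the standard alone. There is more than one size of the footplate; the one meant has the size given above.

How it is judged:
By the outcome, as a careful person would: the job done as asked, in the order asked, and still so for the second after the job is handed in, with the robot touching nothing.
It also fails if it takes over 72 s, if anything falls off the work surface, if the arm or the gripper's body presses on something with over 40 N, if the wrist force passes 120 N, or if a joint passes its speed limit or range.

### The arm

A 7-joint arm with a two-finger parallel gripper is mounted at the origin on the work surface. World frame = base frame: x ahead of the robot, y to its left, z up, the work surface at z = 0. Lengths are in mm, angles in rad, forces in N, time in s.
With the tool pointing down it reaches from about 350 to 900 mm from the base axis. Payload 8.1 kg.
Tool frame: the origin (TCP) lies midway between the tips of the shut fingers; the grasp point (between the pads) lies 19 mm behind it; x points along the fingers, y is the direction in which the jaws open and shut, and the axes are right-handed (so a half turn about x gives the same grasp; the last joint's range is limited). The gripper opens to 92 mm and grips with 3 to 60 N. Pads are 19 mm wide; open, the fingers measure 130 mm over their backs; the gripper's body (75 mm by 190 mm) begins 47 mm behind the grasp point.
Start: joints at [1.019, 0.434, 0.025, 1.573, -0.012, 1.134, -0.075], TCP at [271.157, -563.13, 226.742] pointing down, gripper open.
Joint ranges: [-2.62, 2.62], [-0.44, 2.09], [-1.27, 1.32], [0.08, 2.57], [-1.32, 4.46], [0.12, 2], [-2.74, 2.74]. Speed limits (rad/s): [2.22, 2.22, 3.01, 3.01, 3.14, 3.14, 3.14].

### API

Orientations are given as a 3x3 rotation matrix whose columns are the frame's x, y, z axes.
In Python, from plant import r, vision, hand_in gives the robot as it stands. The module is installed in compiled form; this text tells all that it offers.
- The arm moves only by the tool servo_tool, never from a script. Its argument "series" is one flat list of numbers, 4 for each row, row after row: the shift along the tool's x, y, z in cm, then the turn about the tool's x in rad. A call has 1 to 12 rows; each row shifts and turns the commanded pose from where the row before left it, along the tool's axes as they then stand; what a row does not reach is not made up. A row lasts 1/8 s, in which the tool goes at most 62.5 mm and 10.7 degrees, less where a joint would pass 70% of its speed; a pose out of reach is approached as far as the arm can. A call with a gripper value outside its range is refused whole. "hand" is the finger opening in cm, from 0 to 9.18, set as the call begins (left out, the last holds). The fingers move at their own pace and stop on an object; "force" is the grip in N (left out, the last holds). Time passes only in rows, so rows that do not move let the fingers close. It gives the time, the measured TCP pose, the force and the opening at its end, in the units of the state.
- r.get_state(): the state, without advancing time (a new reading comes with each control period).
- vision.capture(name): name is "scene" or "top" or "wrist"; returns the picture (400x640x3 uint8, red, green, blue); there is no depth.
- vision.calibration(name): a dict with "camera_matrix" (3x3 intrinsics, pixels), "pose" (4x4, takes a point from camera to world coordinates). Camera axes: x right, y down, z forward; pixel columns grow to the right and rows downward; lengths in mm; the calibration is good to about 2 mm. A picture is of the moment at which its call begins: read the wrist's pose just before it. calibration takes no time and is no camera call; for the wrist camera it gives the pose at the moment of the call.
- hand_in(): hands the job in, once; it reports no verdict.
The state is a dict: "time_s": time; "q": joint angles; "joint_vel": joint speeds; "tau": joint torques, N m; "eef_pos": TCP position; "tool_rot": TCP orientation; "contact_force": force on the tool from outside, world axes, zero at the start; "wrist_torque": the same for the moment, N m; "width": finger opening in mm.
Only numpy, scipy, OpenCV 4.12 (cv2) and the standard library are available. Lean on these libraries where they do the work, as an engineer would, in place of code of your own. Each camera call takes 0.05 s, during which the arm holds its last target.

## Working session

There is one attempt and no reset: what is moved stays moved. The work goes in short steps, Python scripts to look and compute and a tool call to move; the robot and the scene stay as the last step left them, time stands still between calls to the robot, and variables do not carry over. Pictures are saved under pics/ and viewed, and the job is handed in when it is done.

Besides the shell and the picture viewer there is one more tool, called after "Request:" by a JSON object that holds its "api" and its "payload", one argument or row to a line. servo_tool: Moves the arm, as the interface text tells. Its arguments: {"type":"object","properties":{"series":{"type":"array"},"hand":{"type":"number"},"force":{"type":"number"}},"required":["series"]}

```bash
mkdir -p pics; ls
python3 - <<'E'
from plant import r, vision
import cv2, numpy as np
s=r.get_state(); print({k:np.round(v,3).tolist() for k,v in s.items()})
for n in ("scene","top","wrist"):
    c=vision.calibration(n); print(n,np.round(c['camera_matrix'],1).tolist(),np.round(c['pose'],3).tolist())
    im=vision.capture(n); cv2.imwrite(f"pics/{n}0.png",im[:,:,::-1])
E
```

```text
pics
{'time_s': 0.0, 'q': [1.019, 0.435, 0.025, 1.574, -0.012, 1.134, -0.075], 'joint_vel': [0.001, -0.001, 0.0, -0.002, 0.002, 0.0, -0.0], 'tau': [0.0, -66.786, 0.984, -31.446, -0.061, 0.043, 0.0], 'eef_pos': [270.894, -562.684, 225.943], 'tool_rot': [[-0.001, 0.434, -0.901], [0.001, -0.901, -0.434], [-1.0, -0.002, 0.0]], 'contact_force': [0.053, -0.206, -0.038], 'wrist_torque': [-0.03, -0.015, -0.064], 'width': 91.774}
scene [[382.3, 0.0, 323.7], [0.0, 382.3, 204.6], [0.0, 0.0, 1.0]] [[0.428, 0.641, -0.638, 1221.845], [0.904, -0.289, 0.316, -286.623], [0.018, -0.711, -0.703, 860.006], [0.0, 0.0, 0.0, 1.0]]
top [[440.6, 0.0, 310.9], [0.0, 440.6, 208.2], [0.0, 0.0, 1.0]] [[0.009, -0.993, 0.118, 416.193], [-1.0, -0.009, -0.001, 37.234], [0.002, -0.118, -0.993, 1491.851], [0.0, 0.0, 0.0, 1.0]]
wrist [[337.9, 0.0, 312.8], [0.0, 337.9, 202.3], [0.0, 0.0, 1.0]] [[0.434, -0.869, -0.236, 334.741], [-0.901, -0.42, -0.112, -532.147], [-0.002, 0.261, -0.965, 384.687], [0.0, 0.0, 0.0, 1.0]]
```

View pics/scene0.png

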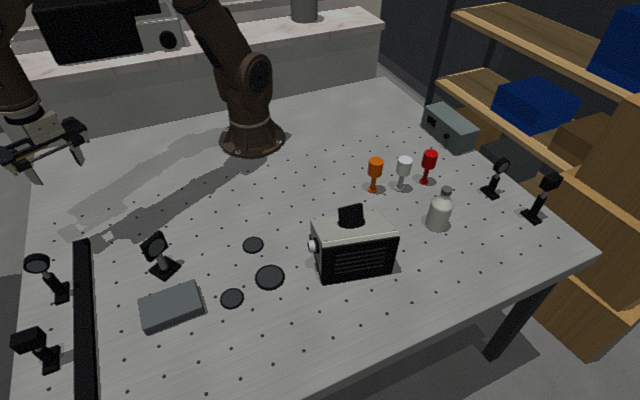

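View pics/top0.png

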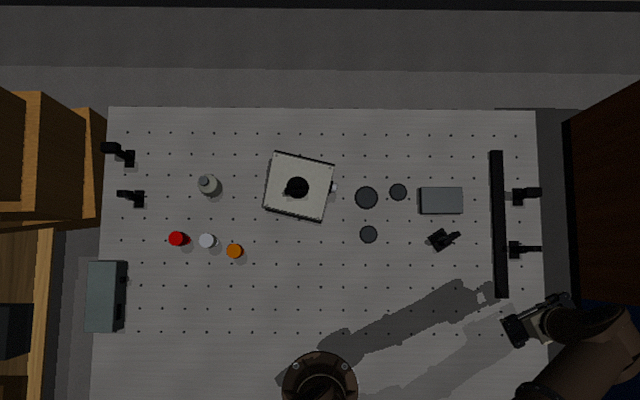

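View pics/wrist0.png

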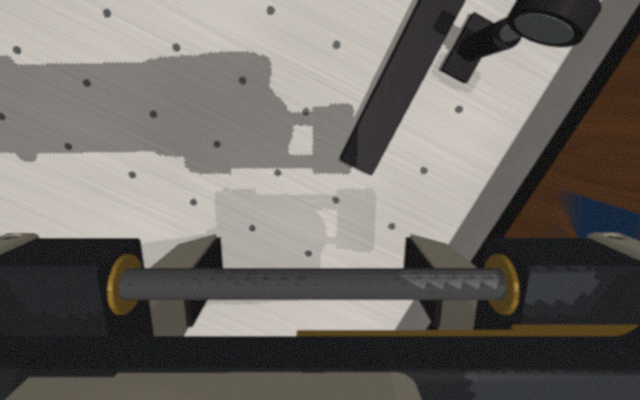

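The scene shows the console around (350,245), plates at (270,277), (232,298) and (253,244), and white standard at (404,170) between the orange and red ones. In the top view the console is around (298,187), the large plate is at (366,197) and the white standard at (207,241). I'll enlarge these.

Run:
```python
import cv2
im=cv2.imread('pics/top0.png')
cv2.imwrite('pics/topA.png',cv2.resize(im[140:235,250:410],None,fx=5,fy=5,interpolation=cv2.INTER_CUBIC))
cv2.imwrite('pics/topB.png',cv2.resize(im[170:270,160:260],None,fx=6,fy=6,interpolation=cv2.INTER_CUBIC))
im=cv2.imread('pics/scene0.png')
cv2.imwrite('pics/scA.png',cv2.resize(im[190:310,210:410],None,fx=4,fy=4,interpolation=cv2.INTER_CUBIC))
cv2.imwrite('pics/scB.png',cv2.resize(im[140:240,350:470],None,fx=6,fy=6,interpolation=cv2.INTER_CUBIC))
```

```text
(no output)
```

View pics/topA.png

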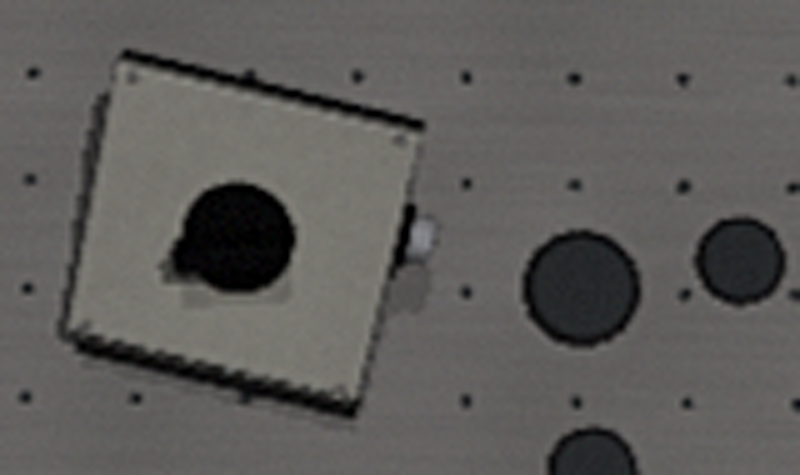

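View pics/topB.png

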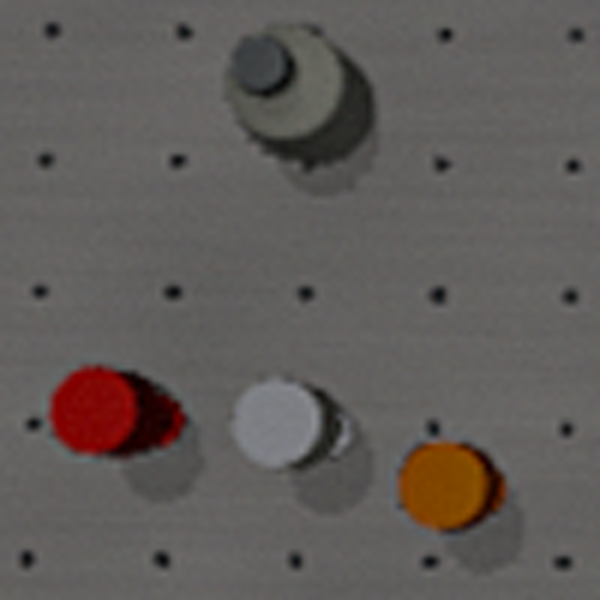

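View pics/scA.png

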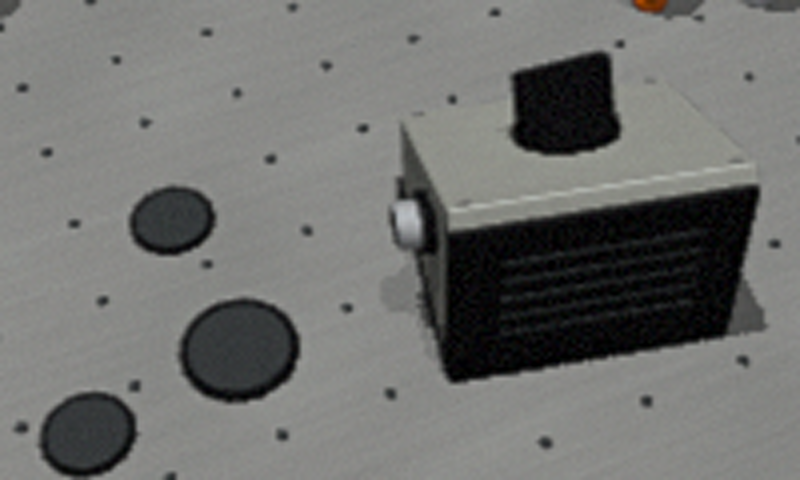

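View pics/scB.png

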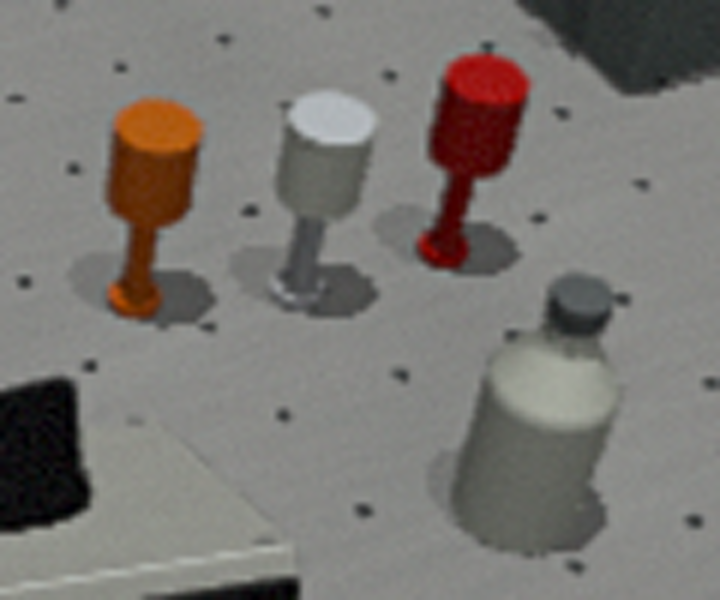

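```bash
cat > h.py <<'E'
import numpy as np, cv2
from plant import r, vision
def ray(cal,uv):
    K=cal['camera_matrix'];P=cal['pose']
    d=P[:3,:3]@np.linalg.inv(K)@np.array([uv[0],uv[1],1.]); return P[:3,3],d
def atz(cal,uv,z):
    o,d=ray(cal,uv); return o+d*(z-o[2])/d[2]
def tri(l):
    A=0;b=0
    for cal,uv in l:
        o,d=ray(cal,uv);d=d/np.linalg.norm(d);M=np.eye(3)-np.outer(d,d);A=A+M;b=b+M@o
    return np.linalg.solve(A,b)
def proj(cal,p):
    P=cal['pose'];q=P[:3,:3].T@(np.asarray(p,float)-P[:3,3]);q=cal['camera_matrix']@q;return q[:2]/q[2]
def crop(x0,y0,f,u,v): return (x0+(u+.5)/f-.5, y0+(v+.5)/f-.5)
E
python3 - <<'E'
from h import *
from scipy.optimize import least_squares
T=vision.calibration('top');S=vision.calibration('scene')
A=lambda u,v:crop(250,140,5,u,v); B=lambda u,v:crop(160,170,6,u,v)
C=lambda u,v:crop(210,190,4,u,v); D=lambda u,v:crop(350,140,6,u,v)
print('plate top',atz(T,A(581,288),6),atz(S,C(239,350),6))
print('plate ext',atz(T,A(523,288),6),atz(T,A(640,288),6))
print('std',atz(T,B(278,422),125),atz(S,D(332,119),125), 'foot',atz(S,D(299,292),3))
print('orange',atz(S,D(158,128),125),'red',atz(S,D(486,80),125),'bottle',atz(S,D(580,290),150),atz(T,B(262,65),150))
# console fit: pts local
L=[(T,A(122,58),(80,95,165)),(T,A(425,122),(80,-95,165)),(S,C(403,120),(-80,-95,80)),(S,C(757,172),(80,95,165)),(S,C(447,212),(80,-95,165)),(S,C(452,382),(80,-95,0)),(T,A(355,402),(-80,-95,80)),(T,A(75,335),(-80,95,80)),(S,C(400,225),(30,-120,95))]
def f(p):
    c,s=np.cos(p[2]),np.sin(p[2]); o=[]
    for cal,uv,l in L:
        w=[p[0]+c*l[0]-s*l[1],p[1]+s*l[0]+c*l[1],l[2]]; o.append(proj(cal,w)-uv)
    return np.ravel(o)
s=least_squares(f,[560,80,-.2]); print(s.x, np.round(s.fun.reshape(-1,2),1).tolist())
p=s.x;c,sn=np.cos(p[2]),np.sin(p[2]);R=np.array([[c,-sn,0],[sn,c,0],[0,0,1]])
n=R@[-np.sin(np.radians(28)),0,np.cos(np.radians(28))]
pc=np.array([p[0],p[1],122.5]); g=pc+36*n
print('panel',pc,'grip',g,'axis',n)
for h in (15,):
  print('proj barcentre top',proj(S,g+15*n),proj(T,g+15*n), proj(T,pc))
E
```

```text
plate top [ 632.12987773 -151.2315965     6.        ] [ 635.48795471 -152.35732276    6.        ]
plate ext [ 631.77681311 -111.70300034    6.        ] [ 632.48907272 -191.44654061    6.        ]
std [476.83115369 359.7693184  125.        ] [477.82235958 360.72104421 125.        ] foot [478.2627061  362.72745425   3.        ]
orange [447.24780319 273.65967889 125.        ] red [483.17641036 455.1402919  125.        ] bottle [658.49457798 371.88326426 150.        ] [659.073836   368.83537341 150.        ]
[ 6.50349272e+02  7.75575927e+01 -2.26636812e-01] [[-0.4, -0.0], [-1.0, 1.3], [-0.6, -0.3], [-0.0, -1.3], [1.0, 0.8], [-1.2, -1.9], [0.3, -1.6], [-0.9, -1.8], [-1.4, 1.7]]
panel [650.34927186  77.55759266 122.5       ] grip [633.88049381  81.35526935 154.28611334] axis [-0.45746606  0.10549102  0.88294759]
proj barcentre top [349.93497949 206.33066991] [295.50900209 190.60007758] [297.77657897 185.54686842]
```

```bash
cat >> h.py <<'E'
p=(650.35,77.56,-.2266)
c,sn=np.cos(p[2]),np.sin(p[2]);R=np.array([[c,-sn,0],[sn,c,0],[0,0,1]])
t=np.radians(28)
n=R@[-np.sin(t),0,np.cos(t)]; e1=R@[np.cos(t),0,np.sin(t)]; e2=R@[0,1.,0]
pc=np.array([p[0],p[1],122.5]); G=pc+36*n
def onplane(cal,uv,h):
    o,d=ray(cal,uv); w=o+d*((G+h*n-o)@n)/(d@n); v=w-G; return v@e1,v@e2
E
python3 - <<'E'
from h import *
T=vision.calibration('top');S=vision.calibration('scene')
A=lambda u,v:crop(250,140,5,u,v);C=lambda u,v:crop(210,190,4,u,v)
for uv in ((513,73),(609,52),(600,55)): print('bar top corner',onplane(S,C(*uv),15))
print('skirt',onplane(S,C(512,135),-27),onplane(S,C(620,128),-27),onplane(T,A(239,237),-27), onplane(T,A(168,265),15))
im=cv2.imread('pics/scene0.png')
cv2.imwrite('pics/k.png',cv2.convertScaleAbs(cv2.resize(im[195:235,325:380],None,fx=12,fy=12,interpolation=cv2.INTER_CUBIC),alpha=4))
im=cv2.imread('pics/top0.png')
cv2.imwrite('pics/k2.png',cv2.convertScaleAbs(cv2.resize(im[165:210,270:325],None,fx=12,fy=12,interpolation=cv2.INTER_CUBIC),alpha=5))
E
```

```text
bar top corner (np.float64(-1.5265042934045434), np.float64(-31.5709715938426))
bar top corner (np.float64(-16.510000708212367), np.float64(36.95525352857263))
bar top corner (np.float64(-12.910928154300663), np.float64(29.73882523880449))
skirt (np.float64(-2.1828706839050613), np.float64(-35.27658184452083)) (np.float64(14.591422727603064), np.float64(32.506402071520725)) (np.float64(-1.880011191769577), np.float64(-0.4202448353912126)) (np.float64(-15.529351262683063), np.float64(35.611260408260335))
```

View pics/k.png

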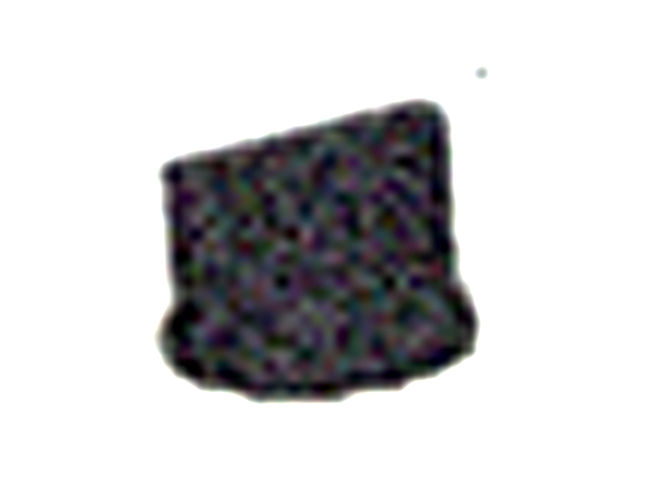

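View pics/k2.png

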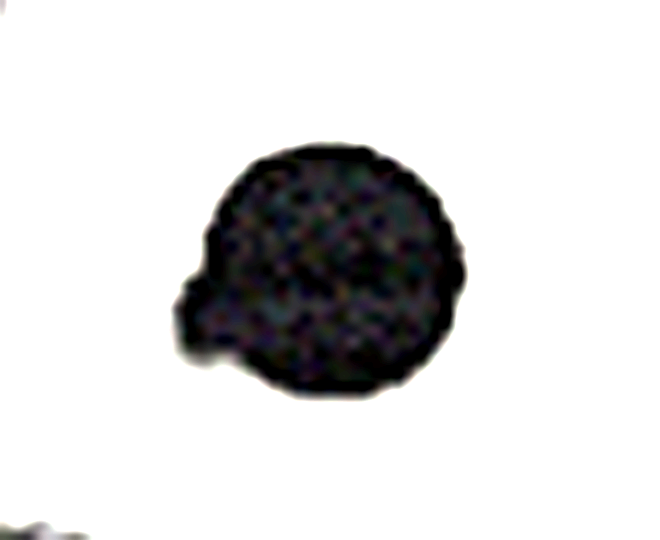

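```bash
cat >> h.py <<'E'
def yaw(Rm): return np.arctan2(Rm[1,1],Rm[0,1])
def bar(phi):  # phi deg in panel frame; world dir
    a=np.radians(phi); return e1*np.cos(a)+e2*np.sin(a)
def byaw(phi):
    b=bar(phi); return np.arctan2(b[1],b[0])
def rows(pos,yw,way):
    """way: list of (pos,yaw,nrows). rows in tool axes: x down, y jaw, z=jaw-90deg"""
    out=[];pos=np.array(pos,float)
    for P,Y,k in way:
        P=np.array(P,float);dp=(P-pos)/k;dy=(np.mod(Y-yw+np.pi,2*np.pi)-np.pi)/k
        for i in range(k):
            y=np.array([np.cos(yw),np.sin(yw),0]);z=np.array([np.sin(yw),-np.cos(yw),0])
            row=[-dp[2]/10,dp@y/10,dp@z/10,-dy]; row=[round(v,3) for v in row]
            out.append(row)
            pos=pos+(-row[0]*np.array([0,0,1])+row[1]*y+row[2]*z)*10; yw=yw-row[3]
    return out
def show(o):
    print(len(o),'rows'); 
    for i in range(0,len(o),12): print([v for q in o[i:i+12] for v in q])
def st():
    s=r.get_state(); print('t',round(s['time_s'],2),'pos',np.round(s['eef_pos'],1),'yaw',round(np.degrees(yaw(s['tool_rot'])),1),'F',np.round(s['contact_force'],1),'M',np.round(s['wrist_torque'],2),'w',round(s['width'],1),'q7',round(s['q'][6],2));return s
E
python3 - <<'E'
from h import *
s=st()
tgt=G+24*bar(102.3-180); tgt[2]=250
Y=byaw(102.3)-np.pi/2
print(tgt,np.degrees(Y))
show(rows(s['eef_pos'],yaw(s['tool_rot']),[(tgt,Y,14)]))
E
```

```text
t 0.15 pos [ 271.  -562.8  226.1] yaw -64.3 F [-0.2  0.2  0.9] M [-0.03  0.02  0.  ] w 91.7 q7 -0.08
[633.01174266  57.4932296  250.        ] -2.086314132647313
14 rows
[np.float64(-0.17), np.float64(-2.87), np.float64(-4.252), np.float64(-0.078), np.float64(-0.17), np.float64(-2.53), np.float64(-4.463), np.float64(-0.078), np.float64(-0.17), np.float64(-2.174), np.float64(-4.646), np.float64(-0.078), np.float64(-0.17), np.float64(-1.806), np.float64(-4.802), np.float64(-0.078), np.float64(-0.17), np.float64(-1.426), np.float64(-4.928), np.float64(-0.078), np.float64(-0.17), np.float64(-1.038), np.float64(-5.024), np.float64(-0.078), np.float64(-0.17), np.float64(-0.643), np.float64(-5.089), np.float64(-0.078), np.float64(-0.17), np.float64(-0.245), np.float64(-5.124), np.float64(-0.078), np.float64(-0.17), np.float64(0.155), np.float64(-5.128), np.float64(-0.078), np.float64(-0.17), np.float64(0.555), np.float64(-5.1), np.float64(-0.078), np.float64(-0.17), np.float64(0.95), np.float64(-5.041), np.float64(-0.078), np.float64(-0.17), np.float64(1.34), np.float64(-4.952), np.float64(-0.078)]
[np.float64(-0.17), np.float64(1.722), np.float64(-4.832), np.float64(-0.078), np.float64(-0.17), np.float64(2.093), np.float64(-4.683), np.float64(-0.078)]
```

Request:
{"api": "servo_tool", "payload": {
  "series": [-0.2,-2.9,-4.3,-0.08,-0.2,-2.5,-4.5,-0.08,-0.2,-2.2,-4.6,-0.08,-0.2,-1.8,-4.8,-0.08,-0.2,-1.4,-4.9,-0.08,-0.2,-1.0,-5.0,-0.08,-0.2,-0.6,-5.1,-0.08,-0.2,-0.2,-5.1,-0.08,-0.2,0.2,-5.1,-0.08,-0.2,0.6,-5.1,-0.08,-0.2,1.0,-5.0,-0.08,-0.2,1.3,-5.0,-0.08],
  "hand": 4
}}

```text
time_s: 1.65
eef_pos: [578.0, -28.6, 250.6]
tool_rot: [[-0.0, 0.987, -0.159], [-0.0, -0.159, -0.987], [-1.0, -0.0, 0.0]]
contact_force: [-0.4, 0.7, 0.2]
width: 40.2
```

Request:
{"api": "servo_tool", "payload": {
  "series": [-0.2,1.7,-4.8,-0.07,0,2.0,-4.6,-0.07,0,0,0,0]
}}

```text
time_s: 2.02
eef_pos: [626.5, 63.9, 252.1]
tool_rot: [[-0.001, 1.0, -0.015], [0.003, -0.015, -1.0], [-1.0, -0.001, -0.003]]
contact_force: [-0.6, -0.1, -0.1]
width: 40.3
```

Run:
```python
from h import *
s=st()
c=vision.calibration('wrist'); np.save('w1.npy',c)
im=vision.capture('wrist')[:,:,::-1]; cv2.imwrite('pics/w1.png',cv2.convertScaleAbs(im,alpha=1))
print(proj(c,G+15*n))
im=vision.capture('scene')[:,:,::-1]; cv2.imwrite('pics/s1.png',cv2.resize(im[100:300,200:440],None,fx=3,fy=3))
```

```text
t 2.02 pos [626.5  63.9 252.1] yaw -0.9 F [-0.6 -0.1 -0.1] M [-0.04 -0.07 -0.03] w 40.3 q7 -0.38
[312.27978894 183.7809514 ]
```

View pics/w1.png

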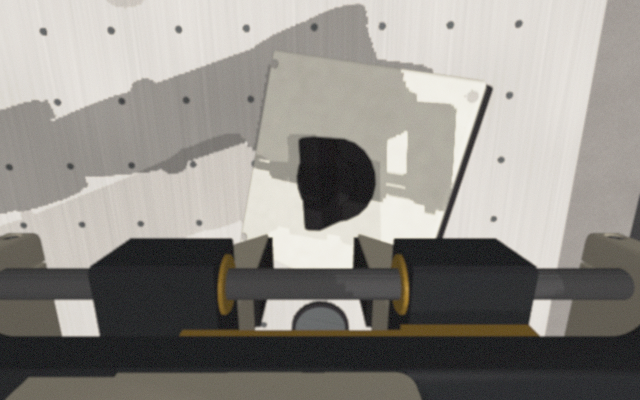

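View pics/s1.png

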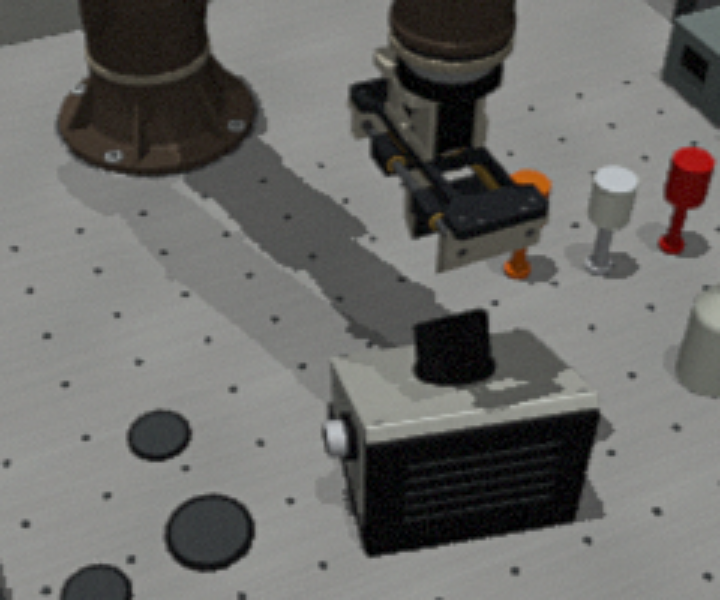

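```bash
cat > enh.py <<'E'
import cv2,sys
a=sys.argv; im=cv2.imread(a[1]); x0,y0,x1,y1,f=map(int,a[3:8]); al=float(a[8])
cv2.imwrite(a[2],cv2.convertScaleAbs(cv2.resize(cv2.GaussianBlur(im,(3,3),0)[y0:y1,x0:x1],None,fx=f,fy=f,interpolation=cv2.INTER_CUBIC),alpha=al))
E
python3 enh.py pics/w1.png pics/w1e.png 260 110 400 250 5 5
python3 - <<'E'
from h import *
c=np.load('w1.npy',allow_pickle=True).item()
for ph in (90,102.3,115):
  b=bar(ph); m=np.cross(n,b)
  print(ph,[np.round((proj(c,G+15*n+i*35*b+j*8*m)-[260,110])*5).astype(int).tolist() for i in(1,-1) for j in (1,-1)])
print([np.round((proj(c,G-27*n+36*bar(a))-[260,110])*5).astype(int).tolist() for a in (0,90,180,270)])
E
```

```text
90 [[265, 120], [363, 145], [169, 572], [258, 607]]
102.3 [[218, 126], [317, 126], [210, 594], [304, 608]]
115 [[173, 144], [267, 120], [256, 607], [351, 597]]
[[576, 410], [426, 136], [196, 293], [329, 547]]
```

View pics/w1e.png

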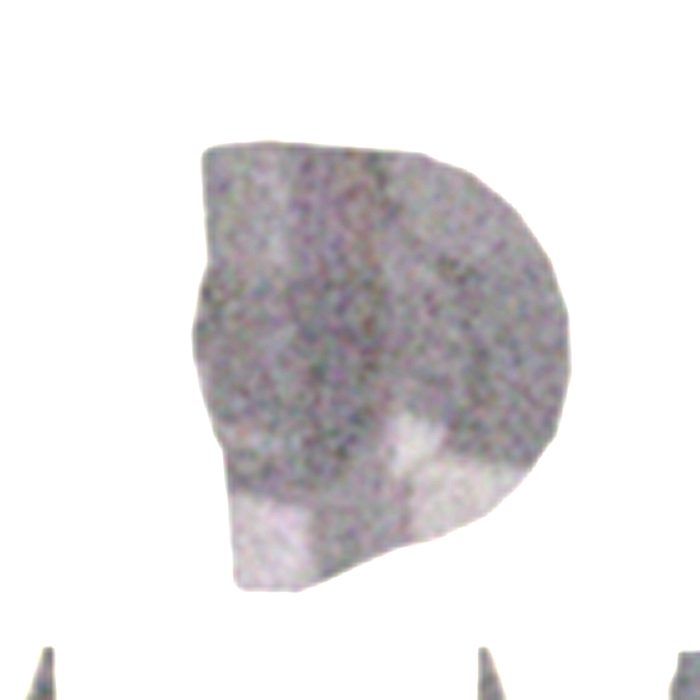

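Run:
```python
from h import *
s=st()
ph=107
tg=G+24*bar(ph-180); Y=byaw(ph)-np.pi/2; up=tg.copy(); up[2]=195
print(tg,np.degrees(Y))
show(rows(s['eef_pos'],yaw(s['tool_rot']),[(up,Y,2),(tg,Y,3)]))
```

```text
t 2.12 pos [625.8  58.7 252.1] yaw -1.2 F [-0.9 -0.5 -0.2] M [-0.02 -0.1   0.05] w 40.2 q7 -0.38
[634.76189715  57.60055311 157.58035817] 2.123369929190446
5 rows
[np.float64(2.854), np.float64(0.448), np.float64(0.046), np.float64(-0.029), np.float64(2.854), np.float64(0.447), np.float64(0.059), np.float64(-0.029), np.float64(1.248), np.float64(-0.0), np.float64(-0.0), np.float64(-0.0), np.float64(1.248), np.float64(-0.0), np.float64(-0.0), np.float64(-0.0), np.float64(1.248), np.float64(-0.0), np.float64(-0.0), np.float64(-0.0)]
```

Request:
{"api": "servo_tool", "payload": {
  "series": [2.8,0.5,0,-0.03,2.8,0.4,0.1,-0.03,0,0,0,0,1.2,0,0,0,1.2,0,0,0,1.3,0,0,0,0,0,0,0],
  "hand": 3.4
}}

```text
time_s: 3.0
eef_pos: [634.3, 57.4, 158.4]
tool_rot: [[-0.002, 0.999, 0.038], [-0.0, 0.038, -0.999], [-1.0, -0.002, 0.0]]
contact_force: [0.4, -0.9, -0.1]
width: 34.4
```

Run:
```python
from h import *
s=st()
im=vision.capture('scene')[:,:,::-1]; cv2.imwrite('pics/s2.png',cv2.resize(im[150:290,270:430],None,fx=5,fy=5))
```

```text
t 3.0 pos [634.3  57.4 158.4] yaw 2.2 F [ 0.4 -0.9 -0.1] M [ 0.01 -0.08 -0.02] w 34.4 q7 -0.36
```

View pics/s2.png

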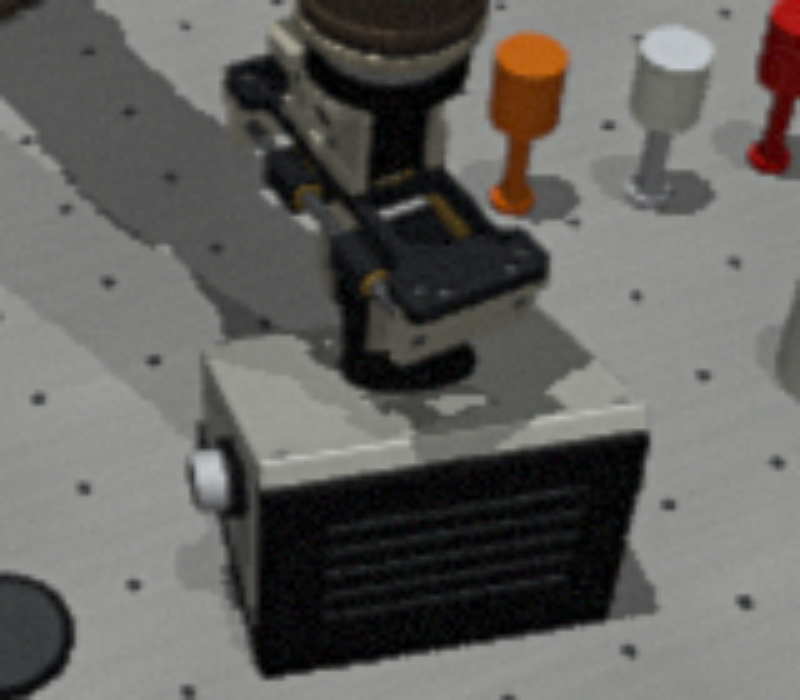

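```bash
cat > sweep.py <<'E'
from h import *
import sys
a,b,k=float(sys.argv[1]),float(sys.argv[2]),int(sys.argv[3]); r0=float(sys.argv[4]) if len(sys.argv)>4 else 24
s=st(); w=[]
f=lambda ph:(G+r0*bar(ph-180),byaw(ph)-np.pi/2)
P,Y=f(a)
for i in range(k):
    p,y=f(a+(b-a)*(i+1)/k); w.append((p,y,1))
o=rows(P,Y,w); print(np.round(np.array(o),2).tolist()); print('target',p,np.degrees(y))
E
python3 sweep.py 107 267 20
```

```text
t 3.05 pos [634.8  57.6 159.2] yaw 2.2 F [0.6 0.3 0.3] M [-0.07 -0.08  0.06] w 34.0 q7 -0.36
[[-0.15, 0.3, -0.04, -0.13], [-0.14, 0.3, -0.05, -0.13], [-0.13, 0.3, -0.06, -0.13], [-0.11, 0.31, -0.06, -0.14], [-0.1, 0.32, -0.06, -0.14], [-0.08, 0.32, -0.06, -0.15], [-0.06, 0.33, -0.05, -0.15], [-0.04, 0.33, -0.04, -0.16], [-0.01, 0.33, -0.03, -0.16], [0.01, 0.33, -0.02, -0.16], [0.03, 0.33, -0.01, -0.16], [0.05, 0.33, -0.0, -0.15], [0.07, 0.33, 0.01, -0.15], [0.09, 0.32, 0.01, -0.14], [0.11, 0.32, 0.02, -0.14], [0.12, 0.31, 0.02, -0.14], [0.14, 0.31, 0.01, -0.13], [0.14, 0.3, 0.01, -0.13], [0.15, 0.3, -0.0, -0.12], [0.16, 0.3, -0.01, -0.12]]
target [640.34635676 104.46231866 154.87579918] -195.63259983710105
```

Request:
{"api": "servo_tool", "payload": {
  "series": [-0.15,0.3,-0.04,-0.13,-0.14,0.3,-0.05,-0.13,-0.13,0.3,-0.06,-0.13,-0.11,0.31,-0.06,-0.14]
}}

```text
time_s: 3.55
eef_pos: [645.1, 63.1, 165.1]
tool_rot: [[-0.002, 0.84, 0.542], [-0.0, 0.542, -0.84], [-1.0, -0.002, -0.001]]
contact_force: [-9.3, 1.3, -1.3]
width: 34.0
```

```bash
python3 sweep.py 139 267 16 | head -1
```

```text
t 3.55 pos [645.1  63.1 165.1] yaw 32.8 F [-9.3  1.3 -1.3] M [ 0.21  1.93 -0.13] w 34.0 q7 0.11
```

Request:
{"api": "servo_tool", "payload": {
  "series": [-0.1,0.32,-0.06,-0.14]
}}

```text
time_s: 3.68
eef_pos: [644.8, 64.9, 165.2]
tool_rot: [[-0.008, 0.756, 0.654], [-0.001, 0.654, -0.756], [-1.0, -0.007, -0.004]]
contact_force: [-16.8, -0.6, 3.3]
width: 33.8
```

Request:
{"api": "servo_tool", "payload": {
  "series": [-0.08,0.32,-0.06,-0.15]
}}

```text
time_s: 3.8
eef_pos: [647.1, 66.8, 166.1]
tool_rot: [[-0.007, 0.65, 0.76], [-0.002, 0.76, -0.65], [-1.0, -0.006, -0.004]]
contact_force: [-8.0, -1.7, 1.5]
width: 34.0
```

Request:
{"api": "servo_tool", "payload": {
  "series": [-0.06,0.33,-0.05,-0.15]
}}

```text
time_s: 3.92
eef_pos: [651.3, 69.6, 167.4]
tool_rot: [[-0.002, 0.53, 0.848], [-0.001, 0.848, -0.53], [-1.0, -0.002, -0.001]]
contact_force: [-1.8, -0.7, 0.5]
width: 34.0
```

Request:
{"api": "servo_tool", "payload": {
  "series": [-0.04,0.33,-0.04,-0.16]
}}

```text
time_s: 4.05
eef_pos: [653.1, 72.4, 168.0]
tool_rot: [[-0.002, 0.388, 0.922], [-0.001, 0.922, -0.388], [-1.0, -0.002, -0.001]]
contact_force: [-7.5, -4.7, 0.0]
width: 34.3
```

Request:
{"api": "servo_tool", "payload": {
  "series": [-0.01,0.33,-0.03,-0.16]
}}

```text
time_s: 4.18
eef_pos: [652.8, 73.6, 167.5]
tool_rot: [[-0.005, 0.237, 0.972], [-0.005, 0.972, -0.237], [-1.0, -0.006, -0.004]]
contact_force: [-11.6, -10.2, 4.2]
width: 34.4
```

Request:
{"api": "servo_tool", "payload": {
  "series": [0.01,0.33,-0.02,-0.16]
}}

```text
time_s: 4.3
eef_pos: [652.7, 74.6, 167.0]
tool_rot: [[-0.007, 0.08, 0.997], [-0.008, 0.997, -0.08], [-1.0, -0.009, -0.006]]
contact_force: [-12.9, -14.2, 6.8]
width: 34.1
```

Request:
{"api": "servo_tool", "payload": {
  "series": [0.03,0.33,-0.01,-0.16]
}}

```text
time_s: 4.42
eef_pos: [655.0, 79.1, 167.5]
tool_rot: [[-0.002, -0.079, 0.997], [-0.005, 0.997, 0.079], [-1.0, -0.005, -0.002]]
contact_force: [-1.9, -4.0, 3.8]
width: 34.0
```

Second click passed; continue.

Request:
{"api": "servo_tool", "payload": {
  "series": [0.05,0.33,0,-0.15]
}}

```text
time_s: 4.55
eef_pos: [655.7, 84.1, 167.6]
tool_rot: [[0.0, -0.228, 0.974], [-0.003, 0.974, 0.228], [-1.0, -0.003, -0.0]]
contact_force: [-5.6, -9.7, 4.4]
width: 34.2
```

Request:
{"api": "servo_tool", "payload": {
  "series": [0.07,0.33,0.01,-0.15]
}}

```text
time_s: 4.68
eef_pos: [654.8, 84.3, 166.7]
tool_rot: [[-0.001, -0.369, 0.929], [-0.007, 0.929, 0.369], [-1.0, -0.007, -0.004]]
contact_force: [-6.7, -15.7, 8.8]
width: 33.5
```

Request:
{"api": "servo_tool", "payload": {
  "series": [0.09,0.32,0.01,-0.14]
}}

```text
time_s: 4.8
eef_pos: [654.4, 84.7, 165.9]
tool_rot: [[-0.0, -0.493, 0.87], [-0.011, 0.87, 0.493], [-1.0, -0.009, -0.006]]
contact_force: [-4.4, -21.4, 11.3]
width: 33.6
```

Run:
```python
from h import *
s=st()
c=vision.calibration('wrist'); np.save('w3.npy',c)
im=vision.capture('wrist')[:,:,::-1]; cv2.imwrite('pics/w3.png',im)
im=vision.capture('scene')[:,:,::-1]; cv2.imwrite('pics/s3.png',cv2.resize(im[170:270,290:410],None,fx=6,fy=6))
```

```text
t 4.8 pos [654.4  84.7 165.9] yaw 119.6 F [ -4.4 -21.4  11.3] M [-5.08  0.65 -0.23] w 33.6 q7 1.41
```

View pics/w3.png

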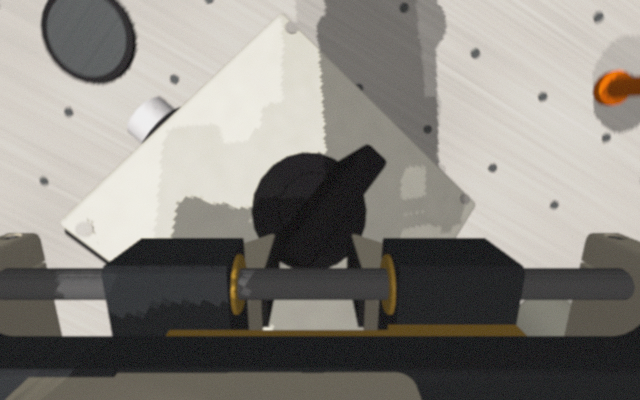

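View pics/s3.png

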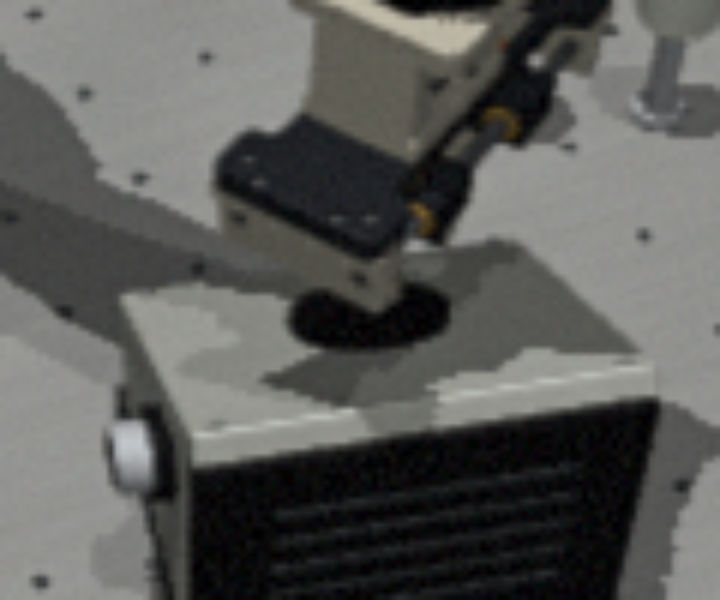

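```bash
python3 enh.py pics/w3.png pics/w3e.png 240 130 400 280 5 4
```

```text
(no output)
```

View pics/w3e.png

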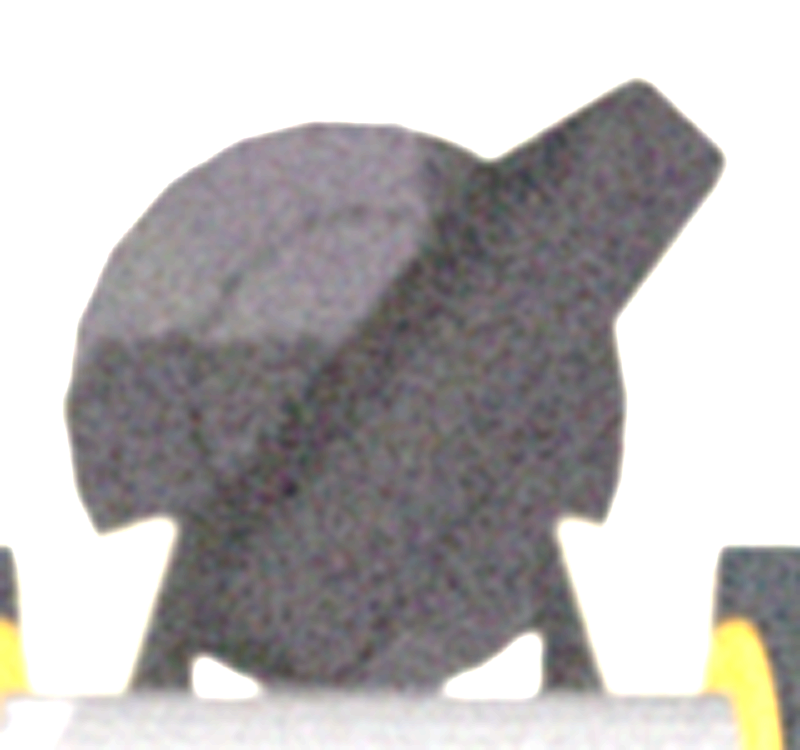

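```bash
cat > barfit.py <<'E'
from h import *
import sys
# args: cal.npy x0 y0 f  u1 v1 u2 v2 (two end corners of bar top in crop) ; fit phi
a=sys.argv; c=np.load(a[1],allow_pickle=True).item(); x0,y0,f=map(float,a[2:5]); p=np.array(a[5:9],float).reshape(2,2)
w=[np.array(onplane(c,crop(x0,y0,f,*q),15)) for q in p]
m=(w[0]+w[1])/2; print(np.round(w,1).tolist(),'len',np.linalg.norm(m),'phi',np.degrees(np.arctan2(m[1],m[0])), 'edgewidth',np.linalg.norm(w[0]-w[1]))
E
python3 barfit.py w3.npy 240 130 5 637 80 722 158; python3 barfit.py w1.npy 260 110 5 203 150 300 145;python3 barfit.py w1.npy 260 110 5 240 588 305 588
```

```text
[[-34.9, -7.1], [-35.2, 5.0]] len 35.02812841788506 phi -178.28351016512943 edgewidth 12.075220679177804
[[-17.3, 28.8], [-2.0, 33.0]] len 32.378929907493735 phi 107.34190280908476 edgewidth 15.882416644417097
[[4.0, -33.0], [14.3, -29.3]] len 32.49167783353913 phi -73.69784451467714 edgewidth 10.97412857136106
```

Request:
{"api": "servo_tool", "payload": {
  "series": [0.1,0.32,0.02,-0.12]
}}

```text
time_s: 5.03
eef_pos: [654.0, 85.3, 165.2]
tool_rot: [[0.001, -0.59, 0.807], [-0.014, 0.807, 0.59], [-1.0, -0.012, -0.007]]
contact_force: [-0.9, -26.7, 14.6]
width: 33.8
```

Request:
{"api": "servo_tool", "payload": {
  "series": [0.1,0.3,0.02,-0.1]
}}

```text
time_s: 5.15
eef_pos: [653.7, 85.9, 164.6]
tool_rot: [[0.003, -0.667, 0.745], [-0.016, 0.745, 0.667], [-1.0, -0.014, -0.008]]
contact_force: [1.7, -31.3, 18.0]
width: 34.3
```

Request:
{"api": "servo_tool", "payload": {
  "series": [0.1,0.3,0.02,-0.1]
}}

```text
time_s: 5.28
eef_pos: [653.2, 86.7, 164.0]
tool_rot: [[0.006, -0.737, 0.676], [-0.018, 0.676, 0.737], [-1.0, -0.016, -0.009]]
contact_force: [8.6, -24.3, 6.1]
width: 33.9
```

```bash
python3 - <<'E'
from h import *
s=st()
c=vision.calibration('wrist'); np.save('w4.npy',c)
im=vision.capture('wrist')[:,:,::-1]; cv2.imwrite('pics/w4.png',im)
E
python3 enh.py pics/w4.png pics/w4e.png 240 130 400 280 5 4
```

```text
t 5.28 pos [653.2  86.7 164. ] yaw 137.4 F [  8.6 -24.3   6.1] M [-3.21 -2.57  0.21] w 33.9 q7 1.67
```

View pics/w4e.png

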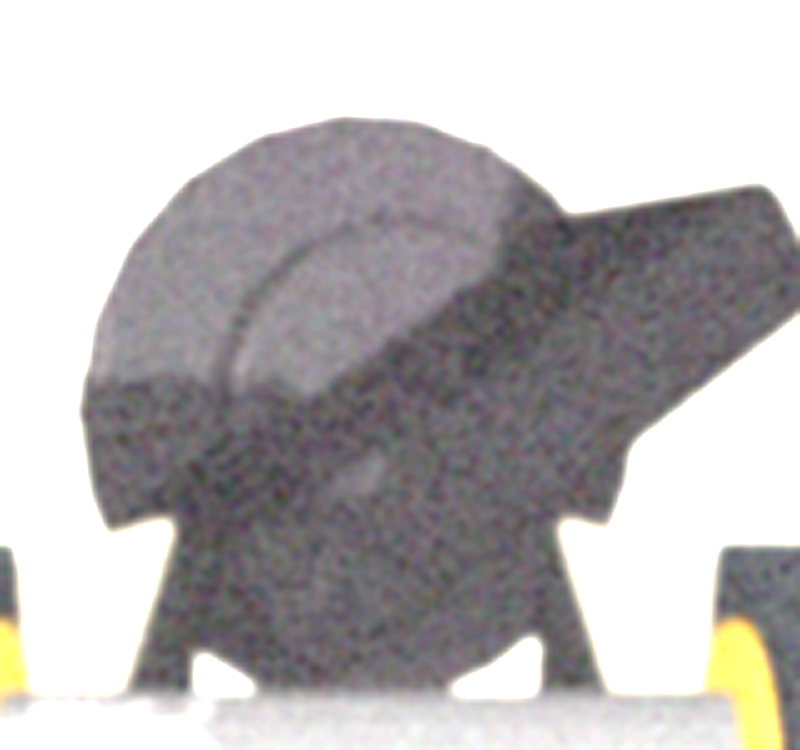

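```bash
python3 barfit.py w4.npy 240 130 5 765 187 806 250
python3 - <<'E'
from h import *
c=np.load('w4.npy',allow_pickle=True).item()
for ph in (170,177,180,184):
  b=bar(ph); m=np.cross(n,b)
  print(ph,[np.round((proj(c,G+15*n+i*35*b+j*8*m)-[240,130])*5).astype(int).tolist() for i in(1,-1) for j in (1,-1)])
E
```

```text
[[-35.1, -6.7], [-36.0, 1.3]] len 35.65011805741981 phi -175.63781456961652 edgewidth 8.119556713798133
170 [[790, 223], [838, 366], [186, 503], [252, 666]]
177 [[768, 189], [830, 325], [197, 551], [280, 702]]
180 [[757, 175], [825, 308], [203, 571], [294, 716]]
184 [[742, 157], [818, 286], [213, 597], [313, 733]]
```

Run:
```python
from h import *
s=st(); ph=178
tg=G+25*bar(ph-180); Y=byaw(ph)-np.pi/2
print(tg,np.degrees(Y)); print(np.array(rows(s['eef_pos'],yaw(s['tool_rot']),[(tg,Y,6)])).round(2).tolist())
```

```text
t 5.33 pos [654.2  90.7 164.3] yaw 137.9 F [ 16.1 -14.6   3.8] M [-3.81 -3.75  0.19] w 34.5 q7 1.68
[655.18135676  75.55070641 166.01575268] 74.75189624201904
[[-0.03, -0.18, -0.18, 0.18], [-0.03, -0.21, -0.14, 0.18], [-0.03, -0.23, -0.1, 0.18], [-0.03, -0.25, -0.06, 0.18], [-0.03, -0.25, -0.01, 0.18], [-0.03, -0.25, 0.04, 0.18]]
```

Request:
{"api": "servo_tool", "payload": {
  "series": [0,-0.1,-0.15,0.18,0,-0.15,-0.15,0.18,-0.03,-0.2,-0.1,0.18,-0.03,-0.25,-0.05,0.18,-0.03,-0.25,0,0.18,-0.03,-0.25,0.05,0.18,0,0,0,0]
}}

```text
time_s: 6.2
eef_pos: [663.0, 74.6, 167.8]
tool_rot: [[0.025, 0.255, 0.967], [-0.01, 0.967, -0.255], [-1.0, -0.003, 0.027]]
contact_force: [38.5, -24.9, -0.6]
width: 34.2
```

```bash
cat > look.py <<'E'
from h import *
import sys
N=sys.argv[1]
s=st(); c=vision.calibration('wrist'); np.save(N+'.npy',c)
im=vision.capture('wrist')[:,:,::-1]; cv2.imwrite(f'pics/{N}.png',im)
E
python3 look.py w5; python3 enh.py pics/w5.png pics/w5e.png 240 100 400 280 4 4
```

```text
t 6.2 pos [663.   74.6 167.8] yaw 75.2 F [ 38.5 -24.9  -0.6] M [-5.57 -9.03  0.95] w 34.2 q7 0.74
```

View pics/w5e.png

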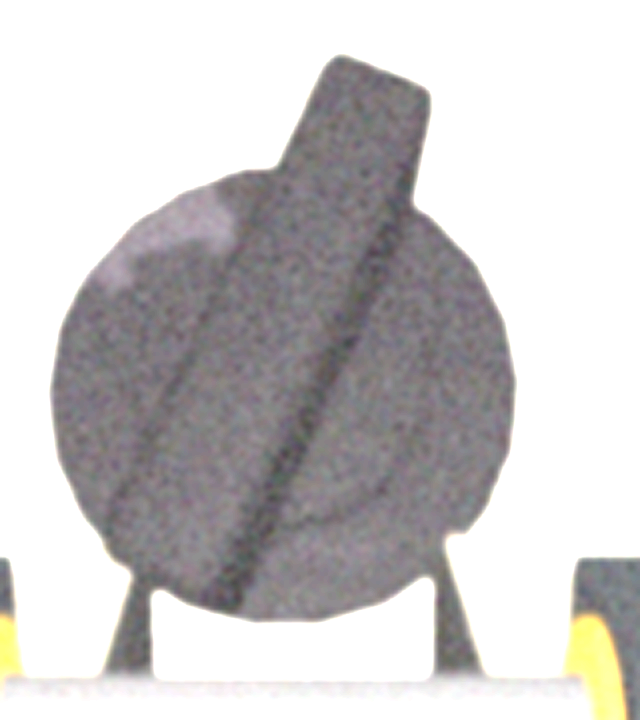

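```bash
python3 barfit.py w5.npy 240 100 4 338 55 430 95
python3 - <<'E'
from h import *
c=np.load('w5.npy',allow_pickle=True).item()
s=r.get_state(); T=s['tool_rot']; P=s['eef_pos']; print(T.round(3))
for ph in (150,155,160,165):
  b=bar(ph); m=np.cross(n,b)
  print(ph,[np.round((proj(c,G+15*n+i*35*b+j*8*m)-[240,100])*4).astype(int).tolist() for i in(1,-1) for j in (1,-1)])
v=P-G; print('tcp panel',v@e1,v@e2,v@n)
for sgn in(1,-1):
  for z in (-9.5,9.5):
    v=P+T[:,1]*17*sgn+T[:,2]*z-G; print(sgn,z,np.round([v@e1,v@e2,v@n],1))
E
```

```text
[[-34.6, 8.3], [-28.9, 19.5]] len 34.66804373017556 phi 156.3651810192609 edgewidth 12.510786170188004
[[ 0.025  0.253  0.967]
 [-0.01   0.968 -0.252]
 [-1.    -0.004  0.027]]
150 [[355, 55], [470, 112], [69, 552], [190, 619]]
155 [[330, 50], [450, 97], [90, 569], [217, 625]]
160 [[305, 47], [428, 84], [112, 584], [244, 629]]
165 [[280, 46], [406, 73], [135, 598], [271, 631]]
tcp panel 32.67861610967831 0.015616877992230972 -2.0888467806600137
1 -9.5 [24.6 17.3  1.9]
1 9.5 [41.6 16.7 -6.6]
-1 -9.5 [ 23.8 -16.7   2.4]
-1 9.5 [ 40.8 -17.2  -6. ]
```

Request:
{"api": "servo_tool", "payload": {
  "series": [0,0,0.5,0,0,0,0.5,0,0,0,0.3,0]
}}

```text
time_s: 6.62
eef_pos: [667.0, 75.2, 166.8]
tool_rot: [[0.009, 0.248, 0.969], [-0.009, 0.969, -0.248], [-1.0, -0.006, 0.011]]
contact_force: [3.3, -17.9, 15.8]
width: 34.3
```

Request:
{"api": "servo_tool", "payload": {
  "series": [-2,0,0,0,-2,0,0,0,0,0,0,0]
}}

```text
time_s: 7.0
eef_pos: [662.5, 84.6, 205.9]
tool_rot: [[0.003, 0.24, 0.971], [0.001, 0.971, -0.24], [-1.0, 0.002, 0.003]]
contact_force: [-0.4, 0.3, -0.0]
width: 34.3
```

```bash
python3 look.py w6; python3 enh.py pics/w6.png pics/w6e.png 240 100 400 280 4 4
```

```text
t 7.0 pos [662.5  84.6 205.9] yaw 76.1 F [-0.4  0.3 -0. ] M [ 0.14 -0.13  0.01] w 34.3 q7 0.77
```

View pics/w6e.png

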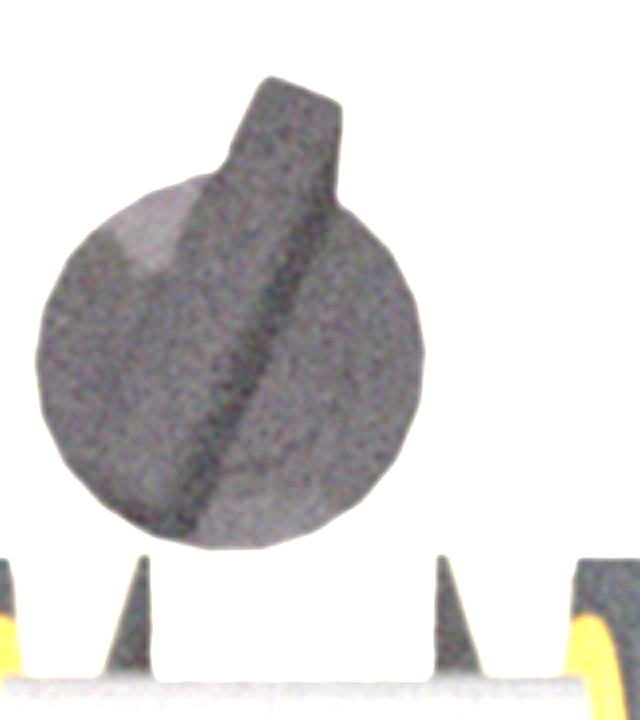

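```bash
python3 barfit.py w6.npy 240 100 4 268 77 342 105
python3 - <<'E'
from h import *
c=np.load('w6.npy',allow_pickle=True).item()
for ph in (150,155,160,165):
  b=bar(ph); m=np.cross(n,b)
  print(ph,[np.round((proj(c,G+15*n+i*35*b+j*8*m)-[240,100])*4).astype(int).tolist() for i in(1,-1) for j in (1,-1)])
E
```

```text
[[-34.5, 7.6], [-29.6, 18.8]] len 34.67349939172073 phi 157.60350490754738 edgewidth 12.213120465349732
150 [[286, 76], [378, 123], [47, 470], [143, 524]]
155 [[266, 72], [362, 111], [63, 483], [164, 529]]
160 [[246, 69], [345, 100], [81, 496], [186, 532]]
165 [[226, 68], [327, 91], [100, 506], [208, 534]]
```

```bash
python3 - <<'E'
from h import *
s=st(); ph=156.5
tg=G+25*bar(ph-180); Y=byaw(ph)-np.pi/2; up=tg.copy(); up[2]=206
print(tg,np.degrees(Y)); print(np.array(rows(s['eef_pos'],yaw(s['tool_rot']),[(up,Y,3),(tg,Y,3)])).round(2).tolist())
E
python3 sweep.py 156.5 204.5 8 25
```

```text
t 7.05 pos [661.9  84.2 204.5] yaw 76.1 F [-0.5 -0.1  0.6] M [ 0.07 -0.19 -0.  ] w 33.8 q7 0.77
[651.36685864  67.0952992  165.049454  ] 50.79858333208906
[[-0.05, -0.64, -0.2, 0.15], [-0.05, -0.66, -0.11, 0.15], [-0.05, -0.67, -0.01, 0.15], [1.36, 0.0, -0.0, 0.0], [1.36, 0.0, -0.0, 0.0], [1.36, 0.0, -0.0, 0.0]]
t 7.05 pos [661.9  84.2 204.5] yaw 76.1 F [-0.5 -0.1  0.6] M [ 0.07 -0.19 -0.  ] w 33.8 q7 0.77
[[-0.04, 0.26, -0.04, -0.12], [-0.03, 0.26, -0.03, -0.12], [-0.02, 0.26, -0.02, -0.12], [-0.0, 0.26, -0.02, -0.12], [0.01, 0.26, -0.01, -0.12], [0.02, 0.26, -0.0, -0.12], [0.03, 0.26, 0.0, -0.12], [0.04, 0.26, 0.01, -0.11]]
target [655.78298327  86.94668816 164.96613684] -255.68306887188876
```

Request:
{"api": "servo_tool", "payload": {
  "series": [0,-0.64,-0.2,0.15,0,-0.66,-0.1,0.15,0,-0.67,0,0.15,0,0,0,0],
  "hand": 2.8
}}

```text
time_s: 7.55
eef_pos: [650.8, 65.8, 202.9]
tool_rot: [[-0.001, 0.638, 0.77], [-0.001, 0.77, -0.638], [-1.0, -0.001, -0.0]]
contact_force: [-0.3, 0.4, -0.1]
width: 27.9
```

```bash
python3 look.py w7
python3 - <<'E'
from h import *
s=st(); ph=156.5
tg=G+25*bar(ph-180); Y=byaw(ph)-np.pi/2
print(np.array(rows(s['eef_pos'],yaw(s['tool_rot']),[(tg,Y,1)])).round(2).tolist())
E
```

```text
t 7.55 pos [650.8  65.8 202.9] yaw 50.4 F [-0.3  0.4 -0.1] M [ 0.07 -0.12 -0.02] w 27.9 q7 0.4
t 7.6 pos [650.9  66.2 203. ] yaw 50.5 F [ 0.5 -0.5 -0.1] M [ 0.05 -0.15 -0.02] w 28.1 q7 0.4
[[3.8, 0.1, -0.03, -0.0]]
```

View pics/w7.png

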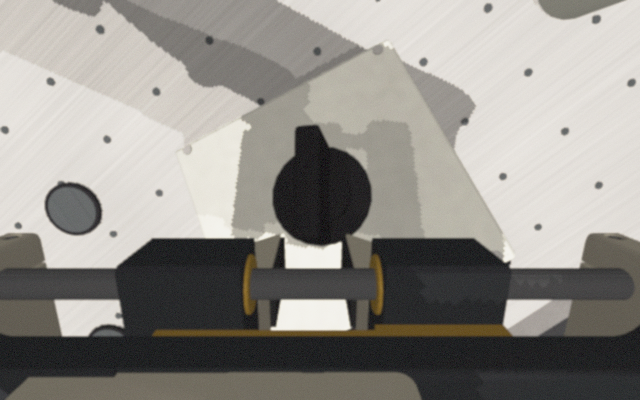

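Request:
{"api": "servo_tool", "payload": {
  "series": [1.3,0.05,0,0,1.3,0.05,0,0,1.2,0,0,0,0,0,0,0]
}}

```text
time_s: 8.1
eef_pos: [651.2, 66.6, 163.9]
tool_rot: [[-0.003, 0.638, 0.77], [-0.0, 0.77, -0.638], [-1.0, -0.002, -0.002]]
contact_force: [0.4, -0.8, -0.2]
width: 28.1
```

Request:
{"api": "servo_tool", "payload": {
  "series": [-0.04,0.26,-0.04,-0.12,-0.03,0.26,-0.03,-0.12,-0.02,0.26,-0.02,-0.12]
}}

```text
time_s: 8.48
eef_pos: [652.5, 71.3, 165.5]
tool_rot: [[-0.007, 0.324, 0.946], [-0.005, 0.946, -0.324], [-1.0, -0.007, -0.005]]
contact_force: [-11.6, -8.3, 3.4]
width: 28.1
```

Request:
{"api": "servo_tool", "payload": {
  "series": [0,0.26,-0.02,-0.12]
}}

```text
time_s: 8.6
eef_pos: [654.1, 73.8, 165.8]
tool_rot: [[-0.005, 0.209, 0.978], [-0.004, 0.978, -0.209], [-1.0, -0.005, -0.004]]
contact_force: [-5.8, -4.0, 2.0]
width: 28.5
```

Request:
{"api": "servo_tool", "payload": {
  "series": [0.01,0.26,0,-0.12]
}}

```text
time_s: 8.72
eef_pos: [656.0, 77.4, 166.3]
tool_rot: [[-0.002, 0.09, 0.996], [-0.002, 0.996, -0.09], [-1.0, -0.002, -0.001]]
contact_force: [-2.1, -1.8, -0.3]
width: 27.6
```

Request:
{"api": "servo_tool", "payload": {
  "series": [0.02,0.26,0,-0.1]
}}

```text
time_s: 8.85
eef_pos: [656.9, 80.7, 166.5]
tool_rot: [[-0.0, -0.01, 1.0], [-0.001, 1.0, 0.01], [-1.0, -0.001, -0.0]]
contact_force: [-3.7, -5.1, 2.7]
width: 28.0
```

Request:
{"api": "servo_tool", "payload": {
  "series": [0.02,0.26,0,-0.05]
}}

```text
time_s: 8.98
eef_pos: [656.4, 81.1, 166.1]
tool_rot: [[-0.002, -0.058, 0.998], [-0.005, 0.998, 0.058], [-1.0, -0.005, -0.002]]
contact_force: [-7.4, -11.8, 7.2]
width: 28.2
```

Request:
{"api": "servo_tool", "payload": {
  "series": [0,0.3,0,0]
}}

```text
time_s: 9.1
eef_pos: [656.3, 81.5, 166.1]
tool_rot: [[-0.002, -0.054, 0.999], [-0.008, 0.999, 0.054], [-1.0, -0.008, -0.003]]
contact_force: [-6.2, -16.8, 9.4]
width: 28.2
```

Request:
{"api": "servo_tool", "payload": {
  "series": [0,0.3,0,0]
}}

```text
time_s: 9.22
eef_pos: [656.3, 81.9, 166.0]
tool_rot: [[-0.002, -0.051, 0.999], [-0.012, 0.999, 0.051], [-1.0, -0.012, -0.003]]
contact_force: [-7.4, -24.4, 11.6]
width: 28.4
```

Request:
{"api": "servo_tool", "payload": {
  "series": [0,0.3,0,0]
}}

```text
time_s: 9.35
eef_pos: [656.4, 82.2, 166.0]
tool_rot: [[-0.003, -0.049, 0.999], [-0.015, 0.999, 0.049], [-1.0, -0.015, -0.003]]
contact_force: [-7.9, -29.5, 13.3]
width: 28.3
```

```bash
python3 look.py w8; python3 enh.py pics/w8.png pics/w8e.png 240 100 400 280 4 4
```

```text
t 9.35 pos [656.4  82.2 166. ] yaw 92.8 F [ -7.9 -29.5  13.3] M [-6.91  1.56 -0.19] w 28.3 q7 1.0
```

View pics/w8e.png

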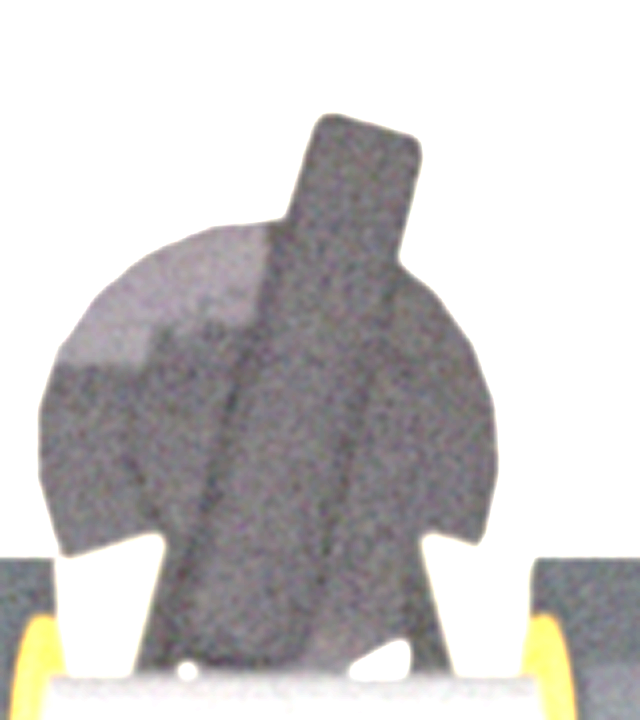

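```bash
python3 barfit.py w8.npy 240 100 4 322 114 420 145
python3 - <<'E'
from h import *
c=np.load('w8.npy',allow_pickle=True).item()
for ph in (172,176,180,184):
  b=bar(ph); m=np.cross(n,b)
  print(ph,[np.round((proj(c,G+15*n+i*35*b+j*8*m)-[240,100])*4).astype(int).tolist() for i in(1,-1) for j in (1,-1)])
E
```

```text
[[-35.0, -6.9], [-34.6, 6.0]] len 34.80267254832154 phi -179.2281306062235 edgewidth 12.950741926670478
172 [[352, 115], [468, 166], [124, 634], [254, 689]]
176 [[332, 112], [451, 155], [143, 647], [276, 692]]
180 [[312, 110], [434, 145], [162, 658], [297, 694]]
184 [[293, 109], [416, 137], [182, 667], [319, 694]]
```

Request:
{"api": "servo_tool", "payload": {
  "series": [0,-0.5,0,0,0,-0.4,0,0,0,0,0,0]
}}

```text
time_s: 9.78
eef_pos: [656.6, 80.8, 166.1]
tool_rot: [[-0.001, -0.055, 0.999], [-0.004, 0.999, 0.055], [-1.0, -0.004, -0.001]]
contact_force: [-3.3, -7.8, 3.4]
width: 28.4
```

```bash
python3 - <<'E'
from h import *
s=st(); ph=179
tg=G+25*bar(ph-180); Y=byaw(ph)-np.pi/2
print(tg);print(np.array(rows(s['eef_pos'],yaw(s['tool_rot']),[(tg,Y,2)])).round(2).tolist())
E
python3 sweep.py 179 99 10 25
```

```text
t 9.78 pos [656.6  80.8 166.1] yaw 93.1 F [-3.3 -7.8  3.4] M [-1.69  0.54 -0.04] w 28.4 q7 1.01
[655.28917781  75.97346748 166.02111484]
[[0.0, -0.24, -0.08, 0.15], [0.0, -0.24, -0.04, 0.15]]
t 9.78 pos [656.6  80.8 166.1] yaw 93.1 F [-3.3 -7.8  3.4] M [-1.69  0.54 -0.04] w 28.4 q7 1.01
[[0.01, -0.35, -0.02, 0.16], [0.04, -0.35, -0.01, 0.16], [0.06, -0.34, 0.0, 0.15], [0.08, -0.34, 0.01, 0.15], [0.1, -0.33, 0.02, 0.14], [0.12, -0.33, 0.02, 0.14], [0.13, -0.32, 0.02, 0.13], [0.14, -0.32, 0.01, 0.13], [0.15, -0.31, 0.01, 0.13], [0.16, -0.31, -0.0, 0.12]]
target [631.6983995   56.52030617 156.12215166] -5.022314545910579
```

Still ~8 N of command lead; take it off and align.

Request:
{"api": "servo_tool", "payload": {
  "series": [0,-0.35,-0.06,0.15,0,-0.35,-0.04,0.15,0,0,0,0]
}}

```text
time_s: 10.15
eef_pos: [656.1, 76.9, 166.5]
tool_rot: [[0.001, 0.24, 0.971], [-0.0, 0.971, -0.24], [-1.0, -0.0, 0.001]]
contact_force: [0.2, 0.7, -0.0]
width: 27.8
```

Run:
```python
from h import *
s=st(); ph=179
tg=G+25*bar(ph-180); Y=byaw(ph)-np.pi/2
print(tg);print(np.array(rows(s['eef_pos'],yaw(s['tool_rot']),[(tg,Y,1)])).round(2).tolist())
```

```text
t 10.15 pos [656.1  76.9 166.5] yaw 76.1 F [ 0.2  0.7 -0. ] M [ 0.06 -0.19 -0.  ] w 27.8 q7 0.76
[655.28917781  75.97346748 166.02111484]
[[0.05, -0.11, -0.05, 0.0]]
```

Request:
{"api": "servo_tool", "payload": {
  "series": [0.02,-0.4,-0.05,0.16,0.04,-0.38,-0.02,0.16,0.06,-0.34,0,0.15]
}}

```text
time_s: 10.52
eef_pos: [651.1, 71.0, 165.7]
tool_rot: [[0.002, 0.653, 0.758], [0.005, 0.758, -0.653], [-1.0, 0.005, -0.002]]
contact_force: [1.5, 12.7, 0.6]
width: 27.9
```

Request:
{"api": "servo_tool", "payload": {
  "series": [0.08,-0.34,0.01,0.15]
}}

```text
time_s: 10.65
eef_pos: [649.7, 71.5, 165.6]
tool_rot: [[0.004, 0.757, 0.653], [0.009, 0.653, -0.757], [-1.0, 0.009, -0.004]]
contact_force: [3.8, 18.1, 1.3]
width: 28.0
```

Request:
{"api": "servo_tool", "payload": {
  "series": [0.1,-0.33,0.02,0.14]
}}

```text
time_s: 10.78
eef_pos: [648.1, 67.7, 165.1]
tool_rot: [[0.005, 0.841, 0.541], [0.006, 0.541, -0.841], [-1.0, 0.008, -0.002]]
contact_force: [2.8, 3.7, 5.4]
width: 27.8
```

Request:
{"api": "servo_tool", "payload": {
  "series": [0.12,-0.33,0.02,0.14]
}}

```text
time_s: 10.9
eef_pos: [645.6, 63.1, 163.6]
tool_rot: [[0.005, 0.909, 0.417], [0.004, 0.416, -0.909], [-1.0, 0.006, -0.001]]
contact_force: [4.8, 9.6, 6.9]
width: 28.0
```

Request:
{"api": "servo_tool", "payload": {
  "series": [0.13,-0.32,0.02,0.13]
}}

```text
time_s: 11.02
eef_pos: [644.6, 63.9, 163.6]
tool_rot: [[0.01, 0.955, 0.297], [0.007, 0.296, -0.955], [-1.0, 0.011, -0.004]]
contact_force: [10.6, 11.0, 7.1]
width: 28.0
```

```bash
python3 look.py w9; python3 enh.py pics/w9.png pics/w9e.png 240 100 400 280 4 4;  python3 - <<'E'
from h import *
c=np.load('w9.npy',allow_pickle=True).item()
for ph in (108,120,132,144,156):
  b=bar(ph); m=np.cross(n,b)
  print(ph,[np.round((proj(c,G+15*n+i*35*b+j*8*m)-[240,100])*4).astype(int).tolist() for i in(1,-1) for j in (1,-1)])
E
```

```text
t 11.03 pos [644.6  63.9 163.6] yaw 17.2 F [10.6 11.   7.1] M [ 2.48 -2.65  0.36] w 28.0 q7 -0.13
108 [[202, 148], [322, 174], [69, 702], [179, 748]]
120 [[147, 157], [267, 154], [118, 730], [235, 751]]
132 [[95, 177], [210, 148], [171, 747], [292, 739]]
144 [[50, 209], [154, 154], [227, 751], [346, 714]]
156 [[11, 249], [102, 174], [284, 742], [394, 676]]
```

View pics/w9e.png

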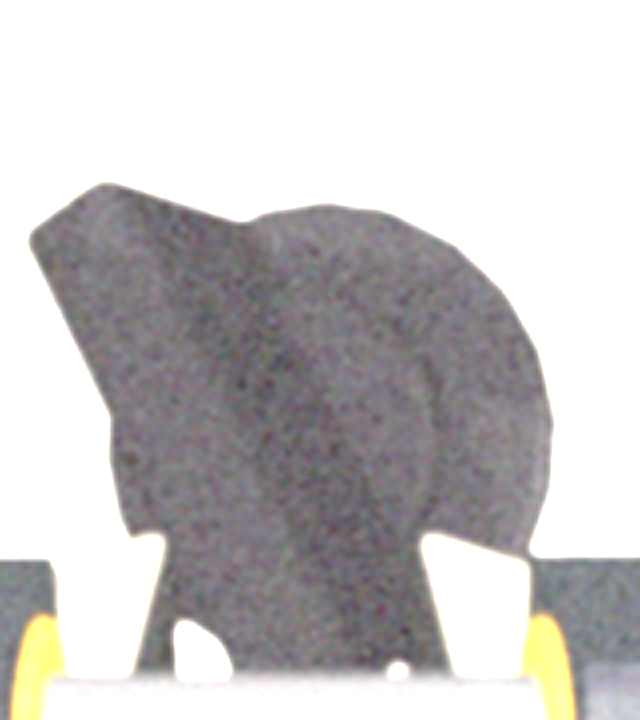

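```bash
cat > tan.py <<'E'
from h import *
import sys
s=st(); ph=float(sys.argv[1]); T=s['tool_rot']
d=bar(ph+90)  # right end is -bar(ph); moving CW: d(-bar)/d(-phi)=+dbar/dphi
v=s['eef_pos']-G; print('tcp (along right end, lateral, n)',-v@bar(ph),v@d,v@n)
print('tangent CW 3mm in tool axes cm',np.round(0.3*(T.T@d),2),' desired yaw',np.degrees(byaw(ph))-90)
E
python3 tan.py 152; python3 tan.py 140; python3 tan.py 130
```

```text
t 11.07 pos [644.5  63.7 163.7] yaw 16.9 F [7.4 7.5 4.3] M [ 1.61 -1.82  0.16] w 27.7 q7 -0.14
tcp (along right end, lateral, n) 21.983108886057895 5.043680938734678 1.549310752962346
tangent CW 3mm in tool axes cm [ 0.06 -0.24  0.17]  desired yaw 45.9605020446549
t 11.07 pos [644.5  63.7 163.7] yaw 16.9 F [7.4 7.5 4.3] M [ 1.61 -1.82  0.16] w 27.7 q7 -0.14
tcp (along right end, lateral, n) 22.55136544548516 0.36291907115894123 1.549310752962346
tangent CW 3mm in tool axes cm [ 0.09 -0.26  0.11]  desired yaw 33.475366098492
t 11.07 pos [644.5  63.7 163.7] yaw 16.9 F [7.4 7.5 4.3] M [ 1.61 -1.82  0.16] w 27.7 q7 -0.14
tcp (along right end, lateral, n) 22.27177976707272 -3.558597998516161 1.549310752962346
tangent CW 3mm in tool axes cm [ 0.1  -0.27  0.07]  desired yaw 23.550820412200295
```

Request:
{"api": "servo_tool", "payload": {
  "series": [0.06,-0.24,0.15,-0.03]
}}

```text
time_s: 11.2
eef_pos: [642.6, 60.2, 162.8]
tool_rot: [[0.009, 0.944, 0.329], [0.004, 0.329, -0.944], [-1.0, 0.01, -0.001]]
contact_force: [5.1, 1.9, 6.5]
width: 28.0
```

Request:
{"api": "servo_tool", "payload": {
  "series": [0.06,-0.24,0.15,-0.03]
}}

```text
time_s: 11.32
eef_pos: [639.3, 55.6, 161.2]
tool_rot: [[0.005, 0.934, 0.356], [0.001, 0.356, -0.934], [-1.0, 0.005, 0.001]]
contact_force: [2.7, -0.2, 2.2]
width: 28.6
```

Request:
{"api": "servo_tool", "payload": {
  "series": [0.06,-0.2,0.1,0]
}}

```text
time_s: 11.45
eef_pos: [637.6, 54.0, 160.1]
tool_rot: [[0.005, 0.935, 0.353], [0.002, 0.353, -0.935], [-1.0, 0.005, -0.0]]
contact_force: [6.3, 3.6, 7.2]
width: 28.2
```

```bash
cat > pb.py <<'E'
from h import *
import sys
N=sys.argv[1]; x0,y0,f=240,100,4
c=np.load(N+'.npy',allow_pickle=True).item()
for ph in map(float,sys.argv[2:]):
  b=bar(ph); m=np.cross(n,b)
  print(ph,[np.round((proj(c,G+15*n+i*35*b+j*8*m)-[x0,y0])*f).astype(int).tolist() for i in(1,-1) for j in (1,-1)])
E
python3 look.py w10; python3 enh.py pics/w10.png pics/w10e.png 240 100 400 280 4 4; python3 pb.py w10 108 120 132 144 156
```

```text
t 11.45 pos [637.6  54.  160.1] yaw 20.7 F [6.3 3.6 7.2] M [ 0.96 -1.68  0.05] w 28.2 q7 -0.07
108.0 [[317, 85], [444, 118], [142, 650], [256, 703]]
120.0 [[258, 91], [387, 94], [192, 681], [316, 708]]
132.0 [[202, 110], [326, 85], [248, 701], [377, 699]]
144.0 [[151, 141], [266, 89], [307, 708], [437, 676]]
156.0 [[107, 180], [210, 107], [369, 702], [491, 639]]
```

View pics/w10e.png

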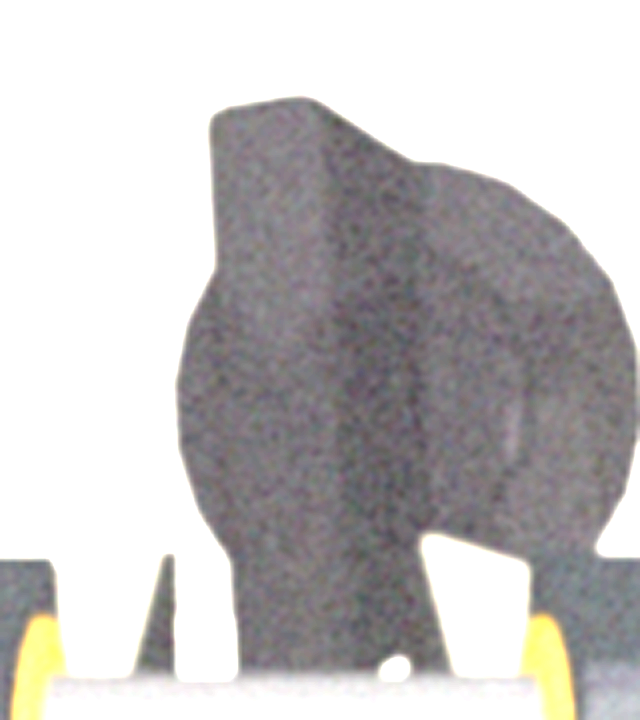

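```bash
python3 tan.py 131; python3 tan.py 120
```

```text
t 11.5 pos [637.6  54.  160.2] yaw 20.7 F [5.1 3.1 5.4] M [ 0.71 -1.47  0.02] w 28.0 q7 -0.07
tcp (along right end, lateral, n) 26.98078275802212 8.32394312580877 0.6089299202647319
tangent CW 3mm in tool axes cm [ 0.1  -0.28  0.05]  desired yaw 24.52426379960859
t 11.5 pos [637.6  54.  160.2] yaw 20.7 F [5.1 3.1 5.4] M [ 0.71 -1.47  0.02] w 28.0 q7 -0.07
tcp (along right end, lateral, n) 28.07335301137761 3.022832793235214 0.6089299202647319
tangent CW 3mm in tool axes cm [ 0.12 -0.27 -0.  ]  desired yaw 14.027900439938065
```

Request:
{"api": "servo_tool", "payload": {
  "series": [0.1,-0.27,0.0,0.05]
}}

```text
time_s: 11.62
eef_pos: [636.7, 54.2, 159.9]
tool_rot: [[0.008, 0.952, 0.305], [0.004, 0.305, -0.952], [-1.0, 0.009, -0.001]]
contact_force: [11.8, 6.3, 8.0]
width: 28.2
```

Request:
{"api": "servo_tool", "payload": {
  "series": [0.11,-0.27,0.0,0.05]
}}

```text
time_s: 11.75
eef_pos: [635.9, 54.3, 159.7]
tool_rot: [[0.012, 0.966, 0.257], [0.005, 0.257, -0.966], [-1.0, 0.013, -0.002]]
contact_force: [15.9, 8.5, 6.5]
width: 28.3
```

Request:
{"api": "servo_tool", "payload": {
  "series": [0.1,-0.22,0.0,0.05]
}}

```text
time_s: 11.88
eef_pos: [631.7, 51.9, 157.7]
tool_rot: [[0.007, 0.978, 0.207], [0.002, 0.207, -0.978], [-1.0, 0.008, -0.001]]
contact_force: [4.9, 0.7, 5.0]
width: 28.3
```

```bash
python3 look.py w11; python3 enh.py pics/w11.png pics/w11e.png 240 100 400 280 4 4; python3 pb.py w11 108 120 132
```

```text
t 11.88 pos [631.7  51.9 157.7] yaw 12.0 F [4.9 0.7 5. ] M [ 0.07 -0.94  0.08] w 28.3 q7 -0.2
108.0 [[285, 81], [417, 94], [195, 674], [316, 711]]
120.0 [[227, 97], [355, 80], [249, 698], [377, 708]]
132.0 [[174, 125], [294, 80], [308, 710], [437, 691]]
```

View pics/w11e.png

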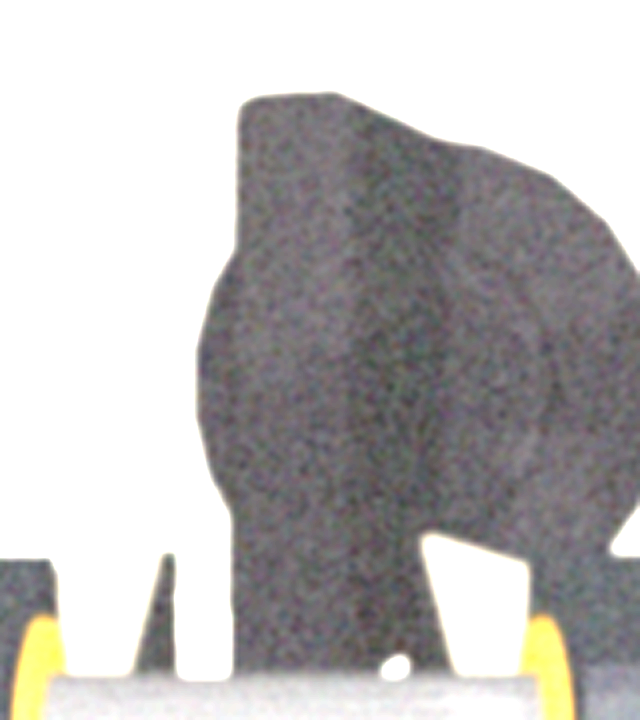

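Request:
{"api": "servo_tool", "payload": {
  "series": [0,0,0,0]
}}

```text
time_s: 12.05
eef_pos: [628.5, 50.2, 155.8]
tool_rot: [[0.0, 0.978, 0.208], [-0.0, 0.208, -0.978], [-1.0, 0.0, 0.0]]
contact_force: [1.9, -0.5, 4.7]
width: 28.1
```

```bash
python3 look.py w12; python3 enh.py pics/w12.png pics/w12e.png 240 100 400 280 4 4; python3 pb.py w12 96 108 120 132
```

```text
t 12.05 pos [628.5  50.2 155.8] yaw 12.0 F [ 1.9 -0.5  4.7] M [-0.03 -0.66 -0.03] w 28.1 q7 -0.2
96.0 [[379, 70], [511, 115], [174, 638], [286, 701]]
108.0 [[316, 73], [451, 86], [223, 674], [346, 712]]
120.0 [[257, 89], [388, 71], [278, 699], [408, 709]]
132.0 [[203, 117], [325, 71], [337, 711], [469, 692]]
```

View pics/w12e.png

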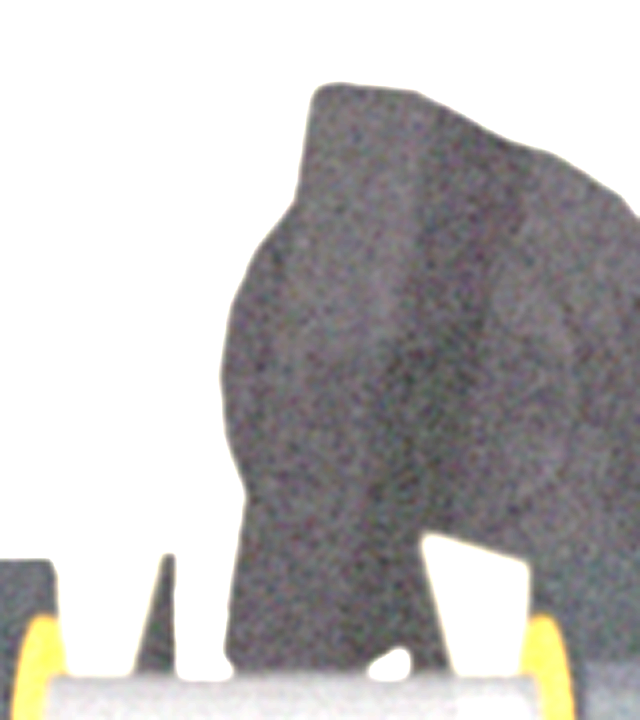

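Request:
{"api": "servo_tool", "payload": {
  "series": [0,0.2,0,0,0,0.15,0,0,0,0,0,0]
}}

```text
time_s: 12.48
eef_pos: [631.3, 51.1, 155.0]
tool_rot: [[-0.002, 0.978, 0.207], [-0.0, 0.207, -0.978], [-1.0, -0.002, -0.0]]
contact_force: [0.4, 0.3, -0.3]
width: 28.1
```

Request:
{"api": "servo_tool", "payload": {
  "series": [-1.5,0,0,0,-2,0,0,0,-2.5,0,0,0,-2.5,0,0,0,0,0,0,0]
}}

```text
time_s: 13.1
eef_pos: [633.0, 51.7, 243.7]
tool_rot: [[0.005, 0.978, 0.207], [0.001, 0.207, -0.978], [-1.0, 0.005, 0.0]]
contact_force: [0.1, 0.1, 0.9]
width: 28.1
```

```bash
python3 look.py w13; python3 enh.py pics/w13.png pics/w13e.png 240 100 400 280 4 4; python3 pb.py w13 84 96 108 120 132
```

```text
t 13.1 pos [633.   51.7 243.7] yaw 11.9 F [0.1 0.1 0.9] M [-0.01 -0.17  0.02] w 28.1 q7 -0.16
84.0 [[356, 72], [430, 119], [160, 410], [224, 460]]
96.0 [[317, 64], [398, 92], [187, 437], [260, 472]]
108.0 [[278, 66], [362, 74], [219, 458], [298, 476]]
120.0 [[240, 76], [323, 65], [255, 471], [337, 471]]
132.0 [[205, 95], [284, 65], [293, 476], [375, 457]]
```

View pics/w13e.png

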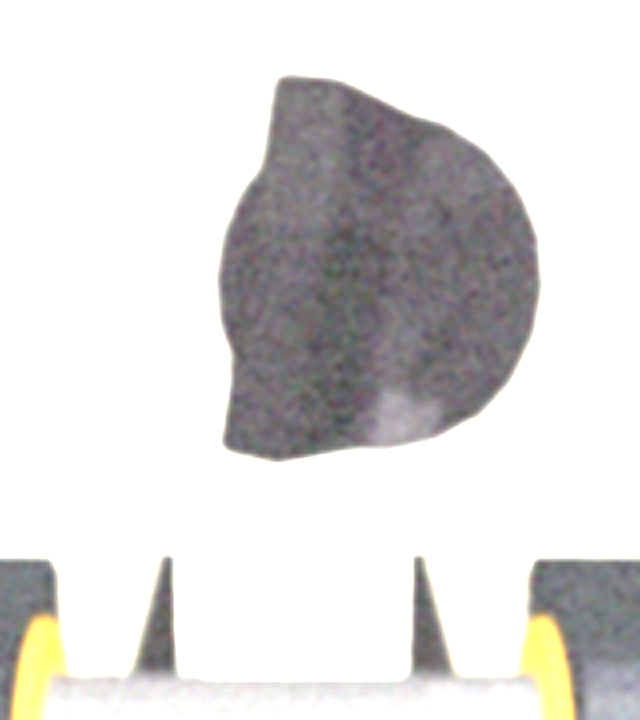

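Run:
```python
from h import *
s=st(); 
o=rows(s['eef_pos'],yaw(s['tool_rot']),[((478,360.5,230),np.radians(-8),8)]); print(np.array(o).round(2).tolist())
```

```text
t 13.15 pos [632.3  51.4 242. ] yaw 11.9 F [-0.2  0.2 -0.3] M [-0.04 -0.13 -0.01] w 27.9 q7 -0.16
[[0.15, -1.09, -4.18, 0.04], [0.15, -1.27, -4.13, 0.04], [0.15, -1.44, -4.07, 0.04], [0.15, -1.62, -4.0, 0.04], [0.15, -1.79, -3.93, 0.04], [0.15, -1.96, -3.85, 0.04], [0.15, -2.12, -3.76, 0.04], [0.15, -2.28, -3.67, 0.04]]
```

Request:
{"api": "servo_tool", "payload": {
  "series": [0.1,-1.1,-4.2,0.04,0.1,-1.3,-4.1,0.04,0.1,-1.4,-4.1,0.04,0.1,-1.6,-4.0,0.04,0.1,-1.8,-3.9,0.05,0.1,-2.0,-3.85,0.05,0.1,-2.1,-3.8,0.04,0,-2.3,-3.7,0.04,0,0,0,0,0,0,0,0],
  "hand": 7.5
}}

```text
time_s: 14.4
eef_pos: [476.0, 359.3, 232.9]
tool_rot: [[-0.001, 0.991, -0.131], [-0.001, -0.131, -0.991], [-1.0, -0.0, 0.002]]
contact_force: [-0.4, -0.1, 0.6]
width: 75.0
```

```bash
python3 look.py w14
python3 - <<'E'
from h import *
c=np.load('w14.npy',allow_pickle=True).item()
print(proj(c,(477.5,360.5,125)),proj(c,(477.5,360.5,0)))
E
```

```text
t 14.4 pos [476.  359.3 232.9] yaw -7.5 F [-0.4 -0.1  0.6] M [-0.06 -0.11 -0.02] w 75.0 q7 -1.07
[313.77124564 198.73414747] [313.61676121 171.91047298]
```

View pics/w14.png

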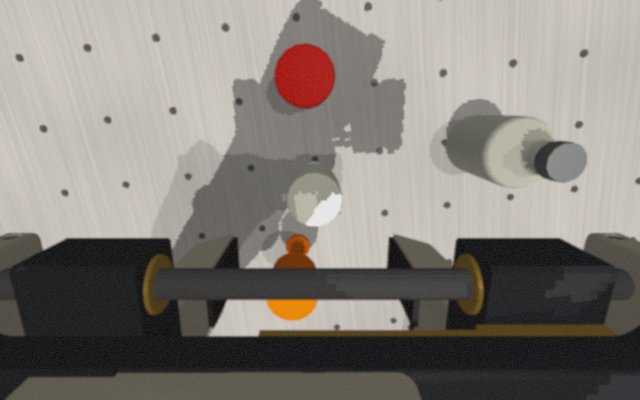

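Request:
{"api": "servo_tool", "payload": {
  "series": [2.5,0.2,-0.15,0,4,0,0,0,4,0,0,0,3,0,0,0,1.5,0,0,0,0,0,0,0]
}}

```text
time_s: 15.2
eef_pos: [478.3, 360.3, 83.0]
tool_rot: [[-0.001, 0.991, -0.133], [-0.001, -0.133, -0.991], [-1.0, -0.001, 0.001]]
contact_force: [0.4, -0.8, 0.4]
width: 75.3
```

```bash
python3 look.py w15
```

```text
t 15.2 pos [478.3 360.3  83. ] yaw -7.6 F [ 0.4 -0.8  0.4] M [-0.01 -0.13 -0.05] w 75.3 q7 -1.16
```

View pics/w15.png

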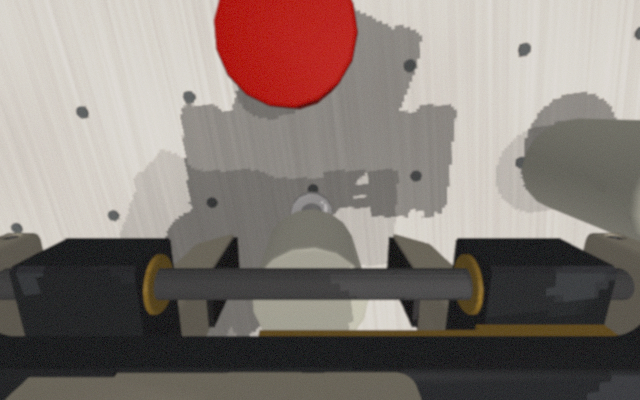

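Request:
{"api": "servo_tool", "payload": {
  "series": [0,0,0,0,0,0,0,0,0,0,0,0,0,0,0,0,0,0,0,0,0,0,0,0],
  "hand": 4,
  "force": 20
}}

```text
time_s: 16.0
eef_pos: [478.1, 361.7, 84.0]
tool_rot: [[0.0, 0.991, -0.132], [0.0, -0.132, -0.991], [-1.0, 0.0, -0.0]]
contact_force: [-1.4, -0.8, 6.1]
width: 46.1
```

Request:
{"api": "servo_tool", "payload": {
  "series": [-0.5,0,0,0,-1.5,0,0,0,-3,0,0,0,-4,0,0,0,-4,0,0,0,-2,0,0,0,0,0,0,0]
}}

```text
time_s: 16.88
eef_pos: [478.6, 362.1, 235.7]
tool_rot: [[0.003, 0.991, -0.132], [0.002, -0.132, -0.991], [-1.0, 0.002, -0.003]]
contact_force: [0.4, 0.3, -4.1]
width: 46.0
```

Run:
```python
from h import *
s=st()
im=vision.capture('scene')[:,:,::-1]; cv2.imwrite('pics/s4.png',cv2.resize(im[60:260,300:500],None,fx=3,fy=3))
o=rows(s['eef_pos'],yaw(s['tool_rot']),[((560,100,250),np.radians(-8),8),((633,-152,200),np.radians(-8),6)]); print(np.array(o).round(2).tolist())
```

```text
t 16.88 pos [478.6 362.1 235.7] yaw -7.6 F [ 0.4  0.3 -4.1] M [ 0.04 -0.1  -0.01] w 46.0 q7 -1.07
[[-0.18, 1.44, 3.11, 0.0], [-0.18, 1.44, 3.11, 0.0], [-0.18, 1.45, 3.11, 0.0], [-0.18, 1.45, 3.11, 0.0], [-0.18, 1.45, 3.11, 0.0], [-0.18, 1.46, 3.11, 0.0], [-0.18, 1.46, 3.1, 0.0], [-0.18, 1.46, 3.1, 0.0], [0.83, 1.79, 3.99, -0.0], [0.83, 1.79, 3.99, -0.0], [0.83, 1.79, 3.99, -0.0], [0.83, 1.79, 3.99, -0.0], [0.83, 1.79, 3.99, -0.0], [0.83, 1.79, 3.99, -0.0]]
```

View pics/s4.png

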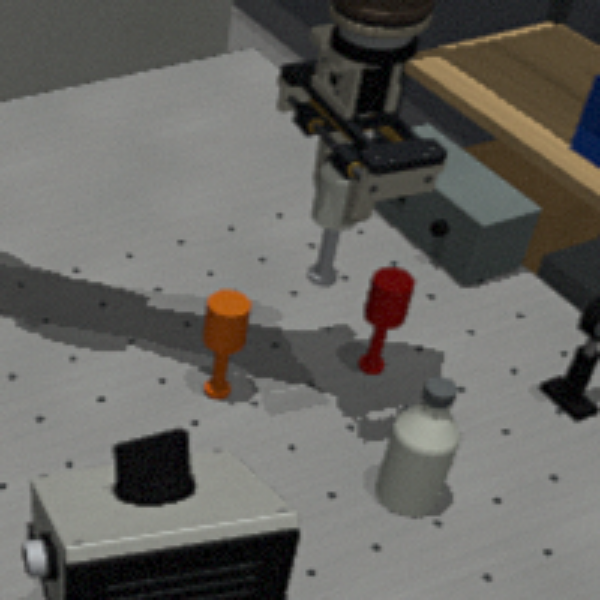

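Run:
```python
from h import *
s=st()
o=rows(s['eef_pos'],yaw(s['tool_rot']),[((520,-150,250),np.radians(-8),12),((634,-152,200),np.radians(-8),4)]); print(np.array(o).round(2).tolist())
```

```text
t 16.93 pos [478.1 361.4 234.1] yaw -7.6 F [ 0.4 -0.4 -3.1] M [-0.05 -0.09 -0.  ] w 45.7 q7 -1.07
[[-0.13, 0.91, 4.18, 0.0], [-0.13, 0.91, 4.18, 0.0], [-0.13, 0.92, 4.18, 0.0], [-0.13, 0.92, 4.18, 0.0], [-0.13, 0.92, 4.18, 0.0], [-0.13, 0.93, 4.17, 0.0], [-0.13, 0.93, 4.17, 0.0], [-0.13, 0.94, 4.17, 0.0], [-0.13, 0.94, 4.17, 0.0], [-0.13, 0.94, 4.17, 0.0], [-0.13, 0.95, 4.17, 0.0], [-0.13, 0.95, 4.17, 0.0], [1.25, 2.83, -0.36, -0.0], [1.25, 2.83, -0.36, -0.0], [1.25, 2.83, -0.35, -0.0], [1.25, 2.83, -0.35, -0.0]]
```

Request:
{"api": "servo_tool", "payload": {
  "series": [-0.3,0.4,2,0,-0.3,0.9,4,0,-0.3,0.9,4.4,0,-0.3,1,4.5,0,-0.2,1,4.5,0,-0.2,1,4.5,0,0,1,4.5,0,0,1,4.5,0,0,1,4.5,0,0,1,4.5,0,0,1,4.5,0,0,0.7,3,0]
}}

```text
time_s: 18.42
eef_pos: [519.3, -146.3, 248.5]
tool_rot: [[-0.003, 0.991, -0.135], [-0.001, -0.135, -0.991], [-1.0, -0.002, 0.001]]
contact_force: [0.4, 0.9, -2.9]
width: 45.5
```

Request:
{"api": "servo_tool", "payload": {
  "series": [0,0.3,1,0,0,0,0,0,0,0,0,0]
}}

```text
time_s: 18.8
eef_pos: [522.5, -151.4, 249.4]
tool_rot: [[-0.0, 0.992, -0.13], [0.001, -0.13, -0.992], [-1.0, -0.001, -0.001]]
contact_force: [0.3, 0.6, -3.9]
width: 45.9
```

```bash
python3 look.py w16
python3 - <<'E'
from h import *
s=st()
o=rows(s['eef_pos'],yaw(s['tool_rot']),[((634,-152,150),np.radians(-8),5)]); print(np.array(o).round(2).tolist())
E
```

```text
t 18.8 pos [ 522.5 -151.4  249.4] yaw -7.5 F [ 0.3  0.6 -3.9] M [ 0.04 -0.11  0.04] w 45.9 q7 -0.05
t 18.85 pos [ 522.6 -151.4  249.6] yaw -7.4 F [ 0.2  0.3 -3.7] M [0.02 0.   0.01] w 45.9 q7 -0.05
[[1.99, 2.21, -0.28, 0.0], [1.99, 2.21, -0.28, 0.0], [1.99, 2.21, -0.28, 0.0], [1.99, 2.21, -0.29, 0.0], [1.99, 2.21, -0.29, 0.0]]
```

View pics/w16.png

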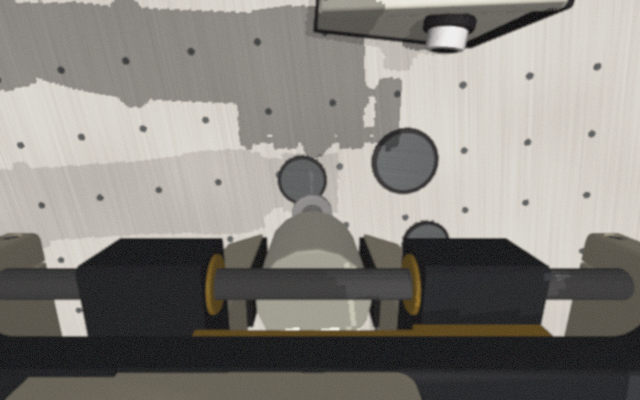

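Run:
```python
from h import *
c=np.load('w16.npy',allow_pickle=True).item()
im=cv2.imread('pics/w16.png')
print(atz(c,(405,160.5),6),'edges',atz(c,(373,160),6),atz(c,(437.5,160),6))
print('foot ring',atz(c,(313,204),249.4-83.5), 'exp TCP')
```

```text
[ 633.65118547 -151.93490617    6.        ] edges [ 595.8820191  -146.41439307    6.        ] [ 672.07025052 -156.33571698    6.        ]
foot ring [ 523.74346994 -147.69169837  165.9       ] exp TCP
```

Request:
{"api": "servo_tool", "payload": {
  "series": [1,1.3,-0.2,0,2,2.5,-0.3,0,2,2.5,-0.3,0,2,2.5,-0.3,0,2,1.7,-0.2,0,1,0.6,-0.1,0,0,0,0,0,0,0,0,0]
}}

```text
time_s: 19.85
eef_pos: [634.5, -153.7, 150.4]
tool_rot: [[0.001, 0.991, -0.132], [-0.0, -0.132, -0.991], [-1.0, 0.001, 0.0]]
contact_force: [0.4, 0.5, -2.4]
width: 45.6
```

Run:
```python
from h import *
s=st()
o=rows(s['eef_pos'],yaw(s['tool_rot']),[((634,-152,100),np.radians(-7.5),4)]); print(np.array(o).round(2).tolist())
im=vision.capture('scene')[:,:,::-1]; cv2.imwrite('pics/s5.png',cv2.resize(im[150:330,180:380],None,fx=4,fy=4))
```

```text
t 19.85 pos [ 634.5 -153.7  150.4] yaw -7.6 F [ 0.4  0.5 -2.4] M [-0.04 -0.1   0.03] w 45.6 q7 -0.13
[[1.26, -0.02, -0.04, -0.0], [1.26, -0.02, -0.04, -0.0], [1.26, -0.02, -0.04, -0.0], [1.26, -0.02, -0.04, -0.0]]
```

View pics/s5.png

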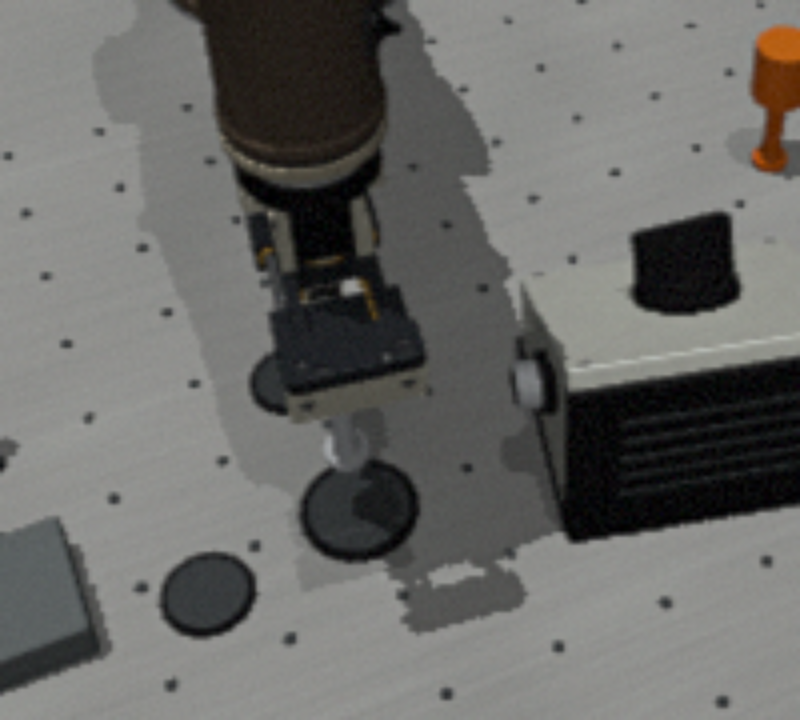

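The standard is hanging above the large plate; lower it slowly.

Request:
{"api": "servo_tool", "payload": {
  "series": [1.2,0,-0.1,0,1.5,0,0,0,1.5,0,0,0,0.8,0,0,0,0.3,0,0,0,0,0,0,0,0,0,0,0]
}}

```text
time_s: 20.78
eef_pos: [635.1, -152.8, 97.2]
tool_rot: [[0.001, 0.991, -0.132], [-0.0, -0.132, -0.991], [-1.0, 0.001, 0.0]]
contact_force: [-0.4, -0.9, -2.5]
width: 45.8
```

Request:
{"api": "servo_tool", "payload": {
  "series": [0.15,0,0,0,0.1,0,0,0,0,0,0,0]
}}

```text
time_s: 21.15
eef_pos: [634.7, -152.7, 94.1]
tool_rot: [[-0.0, 0.991, -0.132], [-0.0, -0.132, -0.991], [-1.0, -0.0, 0.0]]
contact_force: [-0.9, 0.2, -2.6]
width: 45.7
```

Request:
{"api": "servo_tool", "payload": {
  "series": [0.1,0,0,0,0.1,0,0,0,0.1,0,0,0,0,0,0,0]
}}

```text
time_s: 21.65
eef_pos: [634.7, -152.7, 91.0]
tool_rot: [[-0.0, 0.991, -0.132], [-0.0, -0.132, -0.991], [-1.0, -0.0, 0.0]]
contact_force: [-0.9, 0.8, -3.5]
width: 45.4
```

Request:
{"api": "servo_tool", "payload": {
  "series": [0.1,0,0,0,0,0,0,0]
}}

```text
time_s: 21.9
eef_pos: [634.8, -152.7, 90.1]
tool_rot: [[0.0, 0.991, -0.132], [-0.0, -0.132, -0.991], [-1.0, 0.0, 0.0]]
contact_force: [-0.5, 0.4, -3.0]
width: 45.8
```

Request:
{"api": "servo_tool", "payload": {
  "series": [0.1,0,0,0,0,0,0,0]
}}

```text
time_s: 22.15
eef_pos: [634.9, -152.7, 90.0]
tool_rot: [[0.001, 0.991, -0.132], [-0.0, -0.132, -0.991], [-1.0, 0.001, 0.0]]
contact_force: [-2.8, -0.3, 5.3]
width: 45.5
```

Request:
{"api": "servo_tool", "payload": {
  "series": [-0.05,0,0,0,0,0,0,0],
  "force": 5
}}

```text
time_s: 22.4
eef_pos: [634.9, -152.8, 90.0]
tool_rot: [[0.0, 0.991, -0.132], [-0.0, -0.132, -0.991], [-1.0, 0.0, 0.0]]
contact_force: [-2.0, -0.0, 4.0]
width: 45.9
```

Request:
{"api": "servo_tool", "payload": {
  "series": [0,0,0,0,0,0,0,0,0,0,0,0],
  "hand": 5
}}

```text
time_s: 22.78
eef_pos: [634.8, -152.8, 89.5]
tool_rot: [[0.0, 0.991, -0.132], [0.0, -0.132, -0.991], [-1.0, 0.0, -0.0]]
contact_force: [0.2, 0.9, 0.4]
width: 50.2
```

Request:
{"api": "servo_tool", "payload": {
  "series": [0,0,0,0,0,0,0,0,0,0,0,0],
  "hand": 7.5
}}

```text
time_s: 23.15
eef_pos: [634.7, -152.8, 89.6]
tool_rot: [[0.0, 0.991, -0.132], [-0.0, -0.132, -0.991], [-1.0, 0.0, 0.0]]
contact_force: [-1.0, 0.1, 1.1]
width: 73.1
```

```bash
python3 look.py w17
```

```text
t 23.15 pos [ 634.7 -152.8   89.6] yaw -7.6 F [-1.   0.1  1.1] M [ 0.02 -0.07  0.06] w 73.1 q7 -0.15
```

View pics/w17.png

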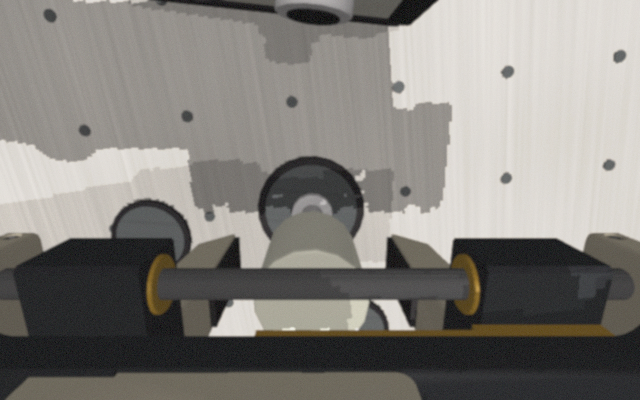

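Released, standing in the plate's middle, with clearance both sides. Lift straight up, then move away toward the robot.

Request:
{"api": "servo_tool", "payload": {
  "series": [-1,0,0,0,-2,0,0,0,-3,0,0,0,-4,0,0,0,-4,0,0,0,-2,0,0,0,0,0,0,0,0,-3,0,0,0,-5,0,0,0,-4,0,0,0,-3,0,0,0,0,0,0]
}}

```text
time_s: 24.7
eef_pos: [483.7, -132.9, 249.0]
tool_rot: [[-0.002, 0.991, -0.132], [-0.0, -0.132, -0.991], [-1.0, -0.002, 0.001]]
contact_force: [0.5, 0.4, -0.1]
width: 74.6
```

Run:
```python
from h import *
s=st()
im=vision.capture('scene')[:,:,::-1]; cv2.imwrite('pics/s6.png',im); cv2.imwrite('pics/s6e.png',cv2.resize(im[140:320,210:410],None,fx=4,fy=4,interpolation=cv2.INTER_CUBIC))
im=vision.capture('top')[:,:,::-1]; cv2.imwrite('pics/t6.png',im)
S=vision.calibration('scene')
for ph in (84,108,132):
  b=bar(ph); m=np.cross(n,b)
  print(ph,[np.round((proj(S,G+15*n+i*35*b-8*m*1)-[210,140])*4).astype(int).tolist() for i in(1,-1)],[np.round((proj(S,G+15*n+i*35*b+8*m*1)-[210,140])*4).astype(int).tolist() for i in(1,-1)])
```

```text
t 24.7 pos [ 483.7 -132.9  249. ] yaw -7.6 F [ 0.5  0.4 -0.1] M [ 0.03 -0.14 -0.04] w 74.6 q7 -0.06
84 [[616, 263], [507, 275]] [[611, 256], [504, 268]]
108 [[612, 256], [520, 280]] [[598, 251], [507, 275]]
132 [[599, 251], [540, 283]] [[578, 249], [519, 280]]
```

View pics/s6e.png

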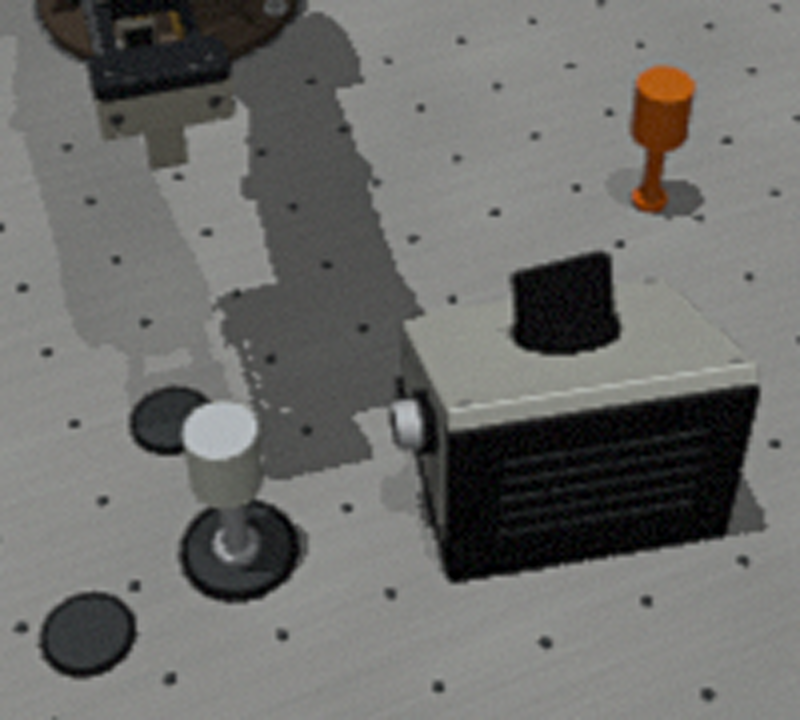

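View pics/t6.png

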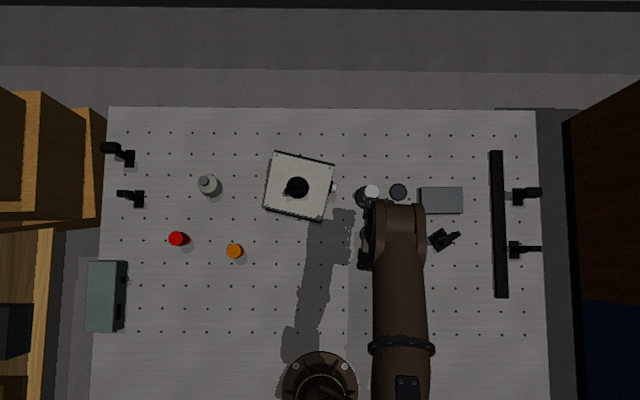

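```bash
python3 -c "
from plant import hand_in
print(hand_in())"
```

```text
the job is handed in; nothing more can be done
None
```

The knob is set to three clicks clockwise from its anticlockwise end stop. The white standard is standing upright near the middle of the 80 mm plate, released. I handed in at about 25 s on the robot's clock.

- **Knob at the stop:** It gave no movement under about 32 N at the bar end, with the bar at about 179–180° in the panel frame. I took this as the anticlockwise end stop. Passing a click had taken roughly 12–20 N, higher than the 0.1 N m given would suggest.
- **Knob setting:** I turned it clockwise past three detents. The wrist camera read about 108° afterwards, 72° from the stop, which is exactly three clicks. The knob looks the same as at the start, so it was evidently already at click 3.
- **One slip on the knob:** During my first pass to the stop, a finger caught the end of the bar (about 46 N of contact force) and pulled the knob one click back. I freed it, turned the knob to the stop again, and counted the three clicks from there.
- **Standard:** I set it down with a few newtons of contact force. In the final scene picture its foot is about 1 mm from the plate centre.
- **Other objects:** The bottle, mirror mount, slide box and the red and orange look-alikes appear unmoved in the last top view. The gripper was clear of everything.

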